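# Close up the ski vise pads and start the clamp screw

### The job

On the ski vise, slide the loose support pad along its channel until it butts flush against the fixed pad, so that its fork goes round the clamp screw. The screw sits crossed on its first thread: turn its T-handle backward (counter-clockwise from above) until you feel it drop into the thread, then forward (clockwise) one full turn from there, leaving the pad flush. Finish with the gripper closed on the T-handle, holding it there and not letting go, and do not push the other things on the bench about.

Things in the scene. Friction and masses are not known exactly. Their poses are not given: they have to be found in the camera images.
- vise: ski vise fixed to the bench. Origin on the bench under the vertical clamp screw's axis; z up; x runs along the row of pads from the fixed to the loose one; y points from the screw to the row. Dark base plate x -130 to 230, y -40 to 95, 30 mm high. Aluminium threaded boss 48 mm wide on the screw axis, top 50 mm above the bench
- fixed_face (a point): middle of the fixed pad's face that the loose pad must meet, 52 mm above the bench, at x -20, y 62 mm in the vise frame. The fixed pad (grey, black rubber top) is 105 x 50 mm, its top 75 mm above the bench. From this face the loose pad's channel runs to +x, between rails 8 mm high whose inner faces are 54 mm apart
- pad_centre (a point): centre (52.5 mm above the bench) of the loose pad, grey with black rubber top, 130 (its x) x 50 (its y) x 45 mm high, about 0.5 kg, axes parallel to the vise's. It stands in the channel, gap 25 to 60 mm; flush, this point is at x 45, y 62 mm (2 mm play) in the vise frame. Push its +x end towards -x; friction 2 to 8 N
- fork (a point): middle of the fork's slot: a steel fork plate 8 mm thick on the loose pad's -y side, 52 to 60 mm above the bench, reaching 67 mm out. The slot is 28 mm wide and open to -x. With the pad flush this point is on the screw axis and the fork is round the 20 mm shank, 8 mm or more under the screw's collar
- screw: steel clamp screw in the boss, 0.5 kg: 20 mm shank, 40 mm collar, 26 mm hub (top 130 mm above the bench at screw_lift 0) and a T-handle: a level round bar 12 mm thick, 136 mm long over 16 mm ball ends, centred on the hub along this body's x. Turns about the vertical axis and moves up and down with its right-hand coarse thread, 8 mm a turn. Origin: on that axis, on the bench at screw_lift 0
- bar_mid (a point): centre of the T-handle's bar, on the screw axis, 115 mm above the bench plus screw_lift. Only the screw's weight pulls it down, so a tight grip on the handle can keep it from dropping; a light push on the side of the bar, near 40 mm from the axis, does not
- screw_turn (a joint): screw angle, rad, grows forward (clockwise from above). 0 at the thread's mouth, bar along the vise's x; bar direction = vise yaw minus this. Starts at 1.4 to 4.4, crossed: forward it binds near 4.9. Backward it climbs slowly, then near -0.1 drops 8 mm into the thread; it binds near -0.7. Then forward is free; one turn from the mouth is 6.28. Stiff (0.06 N m): stays where it is left
- screw_lift (a joint): height of the screw, m: 0 just after the drop. Crossed it is 0.008 x (1 - screw_turn / 6.28); in the thread it is -0.008 x screw_turn / 6.28. Once started the thread keeps it from being lifted
- cork: bystander, leave alone: cork polishing block, 100 x 60 x 35 mm; origin at its underside (tools: near the middle)
- wax: bystander, leave alone: off-white wax bar, 85 x 45 x 20 mm; origin at its underside (tools: near the middle)
- brush: bystander, leave alone: hand brush lying down; origin at its underside (tools: near the middle)
- driver: bystander, leave alone: screwdriver lying down; origin at its underside (tools: near the middle)
- jar: bystander, leave alone: closed jar, 64 mm wide, 90 mm high; origin at its underside (tools: near the middle)
- tumbler: bystander, leave alone: dark steel open tumbler, 80 mm wide, 130 mm high; origin at its underside (tools: near the middle)
- scraper: bystander, leave alone: clear plastic ski scraper, 130 x 60 x 5 mm, lying flat; origin at its underside (tools: near the middle)

How it is judged:
By the outcome, as a careful person would: the job done as asked, in the order asked, and still so for the second after the job is handed in, while the arm keeps its last pose, push and grip.
It also fails if it takes over 72 s, if anything falls off the work surface, if the arm or the gripper's body presses on something with over 40 N, if the wrist force passes 120 N, or if a joint passes its speed limit or range.

### The arm

A 6-joint arm with a two-finger parallel gripper is mounted at the origin on the work surface. World frame = base frame: x ahead of the robot, y to its left, z up, the work surface at z = 0. Lengths are in mm, angles in degrees, forces in N, time in s.
With the tool pointing down it reaches from about 300 to 875 mm from the base axis. Payload 6.4 kg.
Tool frame: the origin (TCP) lies at the very end of the fingers, on their centre line; the grasp point (between the pads) lies 19 mm behind it (r.grip_depth is the distance from the TCP to the grasp point, in mm); z points along the fingers, y is the direction in which the jaws open and shut (so a half turn about z gives the same grasp; the last joint's range is limited). The gripper opens to 88 mm and grips with 3 to 60 N. Pads are 18 mm wide; open, the fingers measure 123 mm over their backs; the gripper's body (75 mm by 187 mm) begins 45 mm behind the grasp point.
Start: joints at [55.732, 10.359, 92.074, -0, 77.567, -11.82], TCP at [219.555, 531.448, 203.814] pointing down, gripper open.
Joint ranges: [-171.53, 171.53], [-51.25, 118.39], [17.06, 147.69], [-65.23, 245.23], [0, 150.52], [-178.68, 178.68]. Speed limits (degrees/s): [147.25, 147.25, 172.46, 180, 180, 180].

### API

Orientations are given as a 3x3 rotation matrix whose columns are the frame's x, y, z axes.
In Python, from workcell import r, grab_frame gives the robot as it stands. The module is installed in compiled form; this text tells all that it offers.
- The arm moves only by the tool carry_out, never from a script. Its arguments are lists of equal length, an entry for each row: "translation": the shift along the tool's x, y, z in mm, a list of three; "rot": the turn, a rotation vector about the tool's x, y, z in degrees, a list of three; "fingers": the closure in counts, from 0 (fully open) to 255 (shut). A call has 1 to 12 rows; each row is the pose to reach, as a shift and turn from the pose commanded when the call began, along the tool's axes at that moment; what a row does not reach only later rows make up. A row lasts 1/10 s, in which the tool goes at most 50 mm and 8.59 degrees, less where a joint would pass 70% of its speed; a pose out of reach is approached as far as the arm can. A call with a gripper value outside its range is refused whole. The fingers move at their own pace and stop on an object; "force" is the grip in N (left out, the last holds). Time passes only in rows, so rows that repeat a pose let the fingers close. It gives the time, the measured TCP pose, the force and the opening at its end, in the units of the state.
- r.state(): the state, without advancing time (a new reading comes with each control period).
- grab_frame(name): name is "scene" or "top"; returns a dict with "pixels" (384x512x3 uint8, red, green, blue), "fov_y" (degrees; the focal length in pixels is half the picture's height over the tangent of half this angle, whatever the lens; pixels are square), "cx", "cy" (the principal point, pixels), "dist" ([k1, k2, p1, p2, k3] as OpenCV has them; the pictures are not rectified), "R" (3x3) and "t" (3): a world point X has camera coordinates R X + t. Camera axes: x right, y down, z forward; pixel columns grow to the right and rows downward; lengths in mm; the calibration is good to about 2 mm. A picture is of the moment at which its call begins. There is no depth.
- r.sign_off(): hands the job in, once; it reports no verdict.
The state is a dict: "clock": time; "joints": joint angles; "qd": joint speeds; "effort": joint torques, N m; "ee_pos": TCP position; "ee_rot": TCP orientation; "ft_force": force on the tool from outside, world axes, zero at the start; "moment": the same for the moment, N m; "grip_width": opening from 0.0 (shut) to 1.0 (fully open).
Only numpy, scipy, OpenCV 4.12 (cv2) and the standard library are available. Lean on these libraries where they do the work, as an engineer would, in place of code of your own. Each camera call takes 0.05 s, during which the arm holds its last target. There are 200 camera calls.

## Working session

There is one attempt and no reset: what is moved stays moved. The work goes in short steps, Python scripts to look and compute and a tool call to move; the robot and the scene stay as the last step left them, time stands still between calls to the robot, and variables do not carry over. Pictures are saved under pics/ and viewed, about 8 in all and at most 12, crops included, and the job is handed in when it is done.

Besides the shell and the picture viewer there is one more tool, called after "Call:" in YAML: its name, and indented under it one key for each argument. carry_out: Moves the arm, as the interface text tells. Its arguments: {"type":"object","properties":{"translation":{"type":"array"},"rot":{"type":"array"},"fingers":{"type":"array"},"force":{"type":"number"}},"required":["translation","rot","fingers"]}

```bash
mkdir -p pics; cat > h.py <<'E'
import numpy as np, cv2
from workcell import r, grab_frame
def cam(f):
    fl=f["pixels"].shape[0]/2/np.tan(np.radians(f["fov_y"])/2)
    return np.array([[fl,0,f["cx"]],[0,fl,f["cy"]],[0,0,1.]]),np.array(f["dist"],float),np.array(f["R"],float),np.array(f["t"],float)
def at_z(f,uv,z):
    K,d,R,t=cam(f); p=cv2.undistortPoints(np.array([[uv]],float),K,d).ravel()
    c=-R.T@t; v=R.T@np.array([p[0],p[1],1]); return c+v*(z-c[2])/v[2]
def proj(f,P):
    K,d,R,t=cam(f); return cv2.projectPoints(np.array(P,float).reshape(-1,3),cv2.Rodrigues(R)[0],t,K,d)[0].reshape(-1,2)
def save(f,n,crop=None,s=1):
    im=f["pixels"][:,:,::-1]
    if crop: x0,y0,x1,y1=crop; im=im[y0:y1,x0:x1]
    cv2.imwrite(f"pics/{n}.png",cv2.resize(im,None,fx=s,fy=s,interpolation=cv2.INTER_CUBIC))
E
python3 - <<'E'
from h import *
import pickle
np.set_printoptions(precision=2,suppress=True)
for n in("top","scene"):
    f=grab_frame(n); pickle.dump(f,open(n+".pkl","wb")); save(f,n+"0",s=1.5)
    print(n,f["fov_y"],-f["R"].T@f["t"])
print(r.state())
E
```

```text
top 48.95675253769414 [ 448.19  -20.41 1318.95]
scene 57.52659464463745 [ 968.85 -801.67  949.98]
{'clock': 0.1, 'joints': array([ 55.73,  10.4 ,  92.12,   0.  ,  77.57, -11.82]), 'qd': array([-0.04, -0.07, -0.19, -0.08,  0.01,  0.  ]), 'effort': array([ -0.  , -43.48, -34.27,   0.07,   0.03,  -0.  ]), 'ee_pos': array([219.24, 531.01, 203.03]), 'ee_rot': array([[-0.92,  0.38, -0.  ],
       [ 0.38,  0.92, -0.  ],
       [ 0.  , -0.  , -1.  ]]), 'ft_force': array([0.19, 0.24, 0.06]), 'moment': array([-0.  ,  0.02, -0.02]), 'grip_width': 0.9948535894310928}
```

View pics/top0.png

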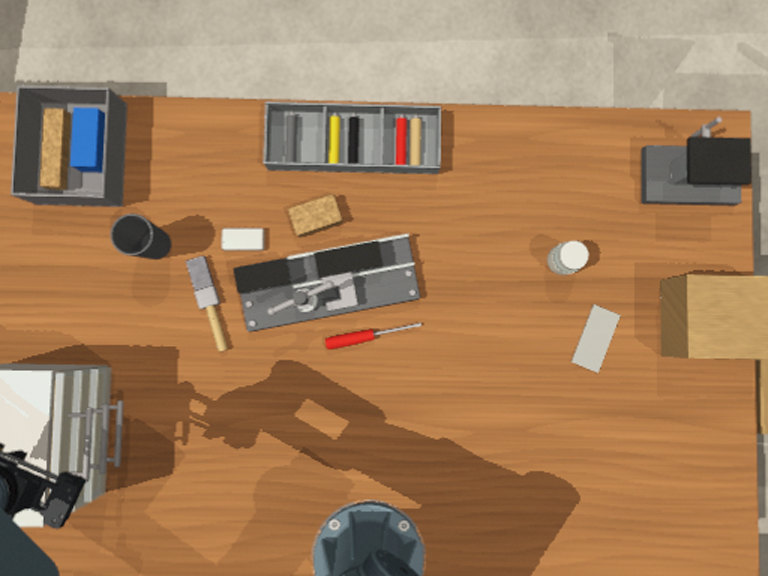

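View pics/scene0.png

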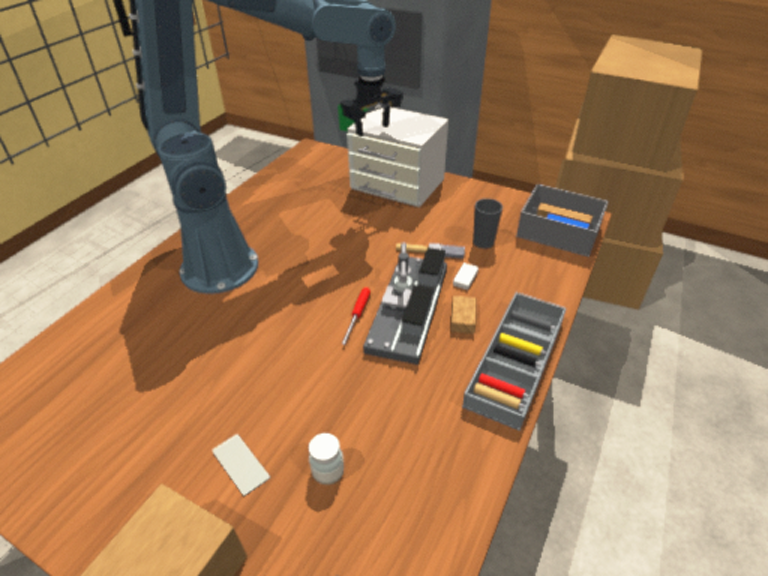

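The top view shows the vise around (235–422, 235–330), its x axis to the image's right (world −y), with the loose pad at (350,258) and the screw near (305,295). I'll enlarge it.

```bash
python3 - <<'E'
from h import *
import pickle
f=pickle.load(open("top.pkl","rb")); save(f,"top1",(145,145,295,235),5)
f=pickle.load(open("scene.pkl","rb")); save(f,"scene1",(235,150,310,250),6)
E
```

```text
(no output)
```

View pics/top1.png

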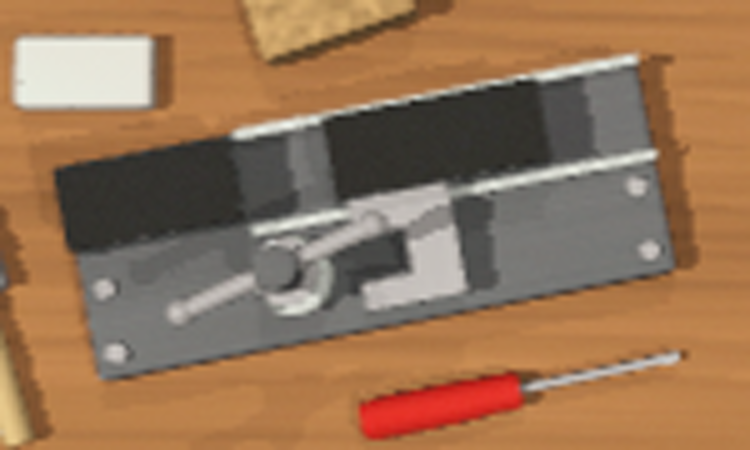

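View pics/scene1.png

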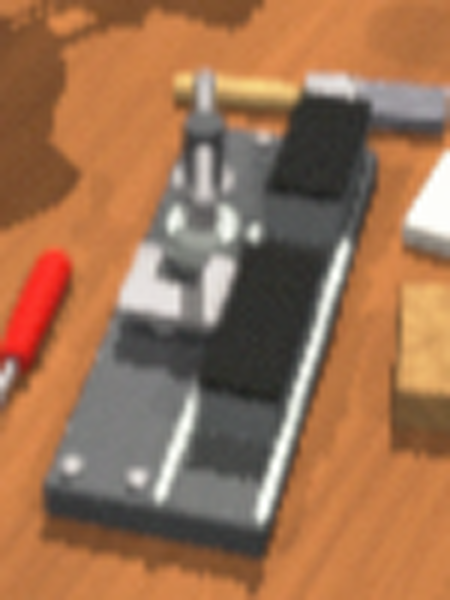

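The crops give these top1 pixels: plate corners (672,267), (103,378), (637,56). Fixed-pad top corners (55,170), (72,250). Loose-pad top (325,122), (537,80), (550,160). Handle ball ends (177,313) and (373,220), hub top (277,268).

```bash
python3 - <<'E'
from h import *
import pickle
from scipy.optimize import least_squares
np.set_printoptions(precision=1,suppress=True)
f=pickle.load(open("top.pkl","rb")); g=pickle.load(open("scene.pkl","rb"))
px=lambda c:(np.array(c,float)+.5)/5-.5+145
ps=lambda c:(np.array(c,float)+.5)/6-.5+np.array([235,150])
T=[((672,267),(230,-40,30)),((103,378),(-130,-40,30)),((637,56),(230,95,30)),((55,170),(-125,87,75)),((72,250),(-125,37,75)),((237,135),(-20,87,75))]
S=[((48,487),(230,-40,30)),((268,530),(230,95,30)),((265,190),(-20,37,75)),((345,205),(-20,87,75))]
def W(p,P): 
    c,s=np.cos(p[2]),np.sin(p[2]); P=np.array(P,float).reshape(-1,3)
    return np.c_[p[0]+c*P[:,0]-s*P[:,1],p[1]+s*P[:,0]+c*P[:,1],P[:,2]]
def res(p,w=1):
    a=proj(f,W(p,[t[1] for t in T]))-[px(t[0]) for t in T]
    b=proj(g,W(p,[t[1] for t in S]))-[ps(t[0]) for t in S]
    return np.r_[a.ravel(),w*b.ravel()]
for w in(0,.5):
    o=least_squares(res,[520,100,-1.57],args=(w,)); p=o.x; print("vise",p[:2],np.degrees(p[2])); print(res(p,w).reshape(-1,2))
np.save("vise.npy",p)
R2=np.array([[np.cos(p[2]),-np.sin(p[2])],[np.sin(p[2]),np.cos(p[2])]])
V=lambda X:R2.T@(X[:2]-p[:2])
for n,c,z in(("ball-",(177,313),120),("ball+",(373,220),120),("hub",(277,268),135),("padL",(325,122),75),("padRt",(537,80),75),("padRb",(550,160),75),("padLb",(335,195),75),("wax",(85,72),20),("drv",(440,405),20),("cork",(270,60),35)):
    X=at_z(f,px(c),z); print(n,X,"vise",V(X))
E
```

```text
vise [518.  134.2] -77.90763132381122
[[ 1.9  0.4]
 [-0.4  0.6]
 [ 0.4 -0.3]
 [-0.  -0.5]
 [-0.4  0.1]
 [-1.3 -0.2]
 [-0.   0. ]
 [-0.   0. ]
 [-0.  -0. ]
 [-0.  -0. ]]
vise [518.6 134.3] -77.7430839131128
[[ 1.8 -0. ]
 [-0.4  0.5]
 [ 0.2 -0.7]
 [-0.1 -0.6]
 [-0.5 -0. ]
 [-1.4 -0.4]
 [-1.2  0.1]
 [-0.8  0.3]
 [-0.5 -0.2]
 [-0.8 -0.4]]
ball- [490.7 192.1 120. ] vise [-62.4 -15. ]
ball+ [545.9  82.6 120. ] vise [56.4 15.7]
hub [516.5 134.4 135. ] vise [-0.4 -2. ]
padL [607.2 116.3  75. ] vise [36.4 82.7]
padRt [635.   -8.7  75. ] vise [164.5  83.4]
padRb [587.4 -17.4  75. ] vise [162.9  35. ]
padLb [563.9 109.2  75. ] vise [34.2 38.9]
wax [642.1 271.3  20. ] vise [-107.6  149.8]
drv [441.   47.1  20. ] vise [ 68.7 -94.4]
cork [649.8 155.3  35. ] vise [  7.3 132.6]
```

```bash
cat >> h.py <<'E'
from scipy.spatial.transform import Rotation as Ro
import json
VP=np.array([518.2,134.2]); VY=-77.85
def vw(x,y):
    c,s=np.cos(np.radians(VY)),np.sin(np.radians(VY)); return VP+[c*x-s*y,s*x+c*y]
def vinv(P): return Ro.from_euler('z',-VY,degrees=True).apply([*(np.array(P[:2])-VP),0])[:2]
def tool(yang,tilt=0):
    # tool y at world angle yang, pointing down; tilt>0: fingers lean to -x of tool's down frame about y
    y=np.array([np.cos(np.radians(yang)),np.sin(np.radians(yang)),0]); z=np.array([0,0,-1.]); x=np.cross(y,z)
    return Ro.from_matrix(np.c_[x,y,z])*Ro.from_euler('y',tilt,degrees=True)
def rows(targets,show=True):
    s=r.state(); R0=Ro.from_matrix(s["ee_rot"]); P0=s["ee_pos"]; T=[];W=[]
    for P,R in targets:
        T.append(np.round(R0.inv().apply(np.array(P)-P0),1).tolist()); W.append(np.round((R0.inv()*R).as_rotvec(degrees=True),1).tolist())
    print(json.dumps(T));print(json.dumps(W))
def st():
    s=r.state(); y=s["ee_rot"][:,1]; print("t",round(s["clock"],2),"P",s["ee_pos"].round(1),"vise",vinv(s["ee_pos"]).round(1),"yang",np.degrees(np.arctan2(y[1],y[0])).round(1),"F",s["ft_force"].round(1),"M",s["moment"].round(2),"g",round(s["grip_width"],3),"j",s["joints"].round(0))
E
python3 - <<'E'
from h import *
for t in(15,-15): print(tool(12.15,t).as_matrix()[:,2], "vise x dir",vw(1,0)-VP)
for t in (15,-15):
  rows([((*vw(195,62),204),tool(12.15,t)),((*vw(195,62),50),tool(12.15,t)),((*vw(175,62),50),tool(12.15,t))])
E
```

```text
[-0.0544741   0.25302148 -0.96592583] vise x dir [ 0.21047176 -0.97759994]
[ 0.0544741  -0.25302148 -0.96592583] vise x dir [ 0.21047176 -0.97759994]
[[-589.6, -377.9, -0.6], [-589.6, -377.7, 153.4], [-578.3, -361.2, 153.4]]
[[-7.3, 13.8, 55.1], [-7.3, 13.8, 55.1], [-7.3, 13.8, 55.1]]
[[-589.6, -377.9, -0.6], [-589.6, -377.7, 153.4], [-578.3, -361.2, 153.4]]
[[7.2, -13.8, 55.1], [7.2, -13.8, 55.1], [7.2, -13.8, 55.1]]
```

Call:
carry_out:
  translation:
    - [-589.6,-377.9,0]
    - [-589.6,-377.9,0]
    - [-589.6,-377.9,0]
    - [-589.6,-377.9,0]
    - [-589.6,-377.9,0]
    - [-589.6,-377.9,0]
    - [-589.6,-377.9,0]
    - [-589.6,-377.9,0]
    - [-589.6,-377.9,0]
    - [-589.6,-377.9,0]
    - [-589.6,-377.9,0]
    - [-589.6,-377.9,0]
  rot:
    - [-7.3,13.8,55.1]
    - [-7.3,13.8,55.1]
    - [-7.3,13.8,55.1]
    - [-7.3,13.8,55.1]
    - [-7.3,13.8,55.1]
    - [-7.3,13.8,55.1]
    - [-7.3,13.8,55.1]
    - [-7.3,13.8,55.1]
    - [-7.3,13.8,55.1]
    - [-7.3,13.8,55.1]
    - [-7.3,13.8,55.1]
    - [-7.3,13.8,55.1]
  fingers: [255,255,255,255,255,255,255,255,255,255,255,255]
  force: 20

```text
clock: 1.3
ee_pos: [563.4, 37.4, 203.4]
ee_rot: [[-0.202, 0.978, -0.054], [0.944, 0.209, 0.254], [0.259, 0.0, -0.966]]
ft_force: [1.0, 0.5, 0.0]
grip_width: 0.005
```

```bash
python3 - <<'E'
from h import *
st()
rows([((*vw(195,62),z),tool(12.15,15)) for z in(204,50)])
E
```

```text
t 1.3 P [563.4  37.4 203.4] vise [104.2  23.8] yang 12.1 F [1.  0.5 0. ] M [-0.16  0.01  0.01] g 0.005 j [-17.  12.  91.  13.  84. -31.]
[[-87.5, 38.3, -24.1], [-127.5, 38.2, 124.6]]
[[0.0, -0.0, -0.1], [0.0, -0.0, -0.1]]
```

Call:
carry_out:
  translation:
    - [-44,19,-12]
    - [-87.5,38.3,-24.1]
    - [-87.5,38.3,-24.1]
    - [-97,38,13]
    - [-107.5,38.2,50]
    - [-117.5,38.2,87]
    - [-127.5,38.2,124.6]
    - [-127.5,38.2,124.6]
    - [-127.5,38.2,124.6]
  rot:
    - [0,0,0]
    - [0,0,0]
    - [0,0,0]
    - [0,0,0]
    - [0,0,0]
    - [0,0,0]
    - [0,0,0]
    - [0,0,0]
    - [0,0,0]
  fingers: [255,255,255,255,255,255,255,255,255]

```text
clock: 2.2
ee_pos: [618.7, -40.7, 50.5]
ee_rot: [[-0.203, 0.978, -0.056], [0.944, 0.21, 0.254], [0.26, -0.001, -0.966]]
ft_force: [0.2, -0.1, 0.2]
grip_width: 0.001
```

```bash
python3 - <<'E'
from h import *
st()
rows([((*vw(x,62),50),tool(12.15,15)) for x in range(185,121,-6)])
E
```

```text
t 2.2 P [618.7 -40.7  50.5] vise [192.1  61.4] yang 12.1 F [ 0.2 -0.1  0.2] M [-0.17  0.01 -0.04] g 0.001 j [-22.  30.  87.  13.  72. -39.]
[[6.7, 0.6, 2.4], [12.5, 0.6, 3.9], [18.3, 0.6, 5.5], [24.1, 0.6, 7.1], [29.9, 0.6, 8.6], [35.7, 0.6, 10.2], [41.5, 0.6, 11.7], [47.3, 0.6, 13.3], [53.0, 0.6, 14.9], [58.8, 0.6, 16.4], [64.6, 0.6, 18.0]]
[[-0.0, -0.1, -0.0], [-0.0, -0.1, -0.0], [-0.0, -0.1, -0.0], [-0.0, -0.1, -0.0], [-0.0, -0.1, -0.0], [-0.0, -0.1, -0.0], [-0.0, -0.1, -0.0], [-0.0, -0.1, -0.0], [-0.0, -0.1, -0.0], [-0.0, -0.1, -0.0], [-0.0, -0.1, -0.0]]
```

Call:
carry_out:
  translation:
    - [6.7,0.6,2.4]
    - [12.5,0.6,3.9]
    - [18.3,0.6,5.5]
    - [24.1,0.6,7.1]
    - [29.9,0.6,8.6]
    - [35.7,0.6,10.2]
    - [41.5,0.6,11.7]
    - [47.3,0.6,13.3]
    - [53,0.6,14.9]
    - [58.8,0.6,16.4]
    - [64.6,0.6,18]
  rot:
    - [0,0,0]
    - [0,0,0]
    - [0,0,0]
    - [0,0,0]
    - [0,0,0]
    - [0,0,0]
    - [0,0,0]
    - [0,0,0]
    - [0,0,0]
    - [0,0,0]
    - [0,0,0]
  fingers: [255,255,255,255,255,255,255,255,255,255,255]

```text
clock: 3.3
ee_pos: [605.7, 24.7, 49.8]
ee_rot: [[-0.203, 0.978, -0.054], [0.944, 0.21, 0.253], [0.259, 0.001, -0.966]]
ft_force: [-0.6, 0.2, -0.1]
grip_width: 0.007
```

```bash
python3 - <<'E'
from h import *
st()
rows([((*vw(x,62),50),tool(12.15,15)) for x in (124,122,120,118,117,116)])
E
```

```text
t 3.3 P [605.7  24.7  49.8] vise [125.5  62.5] yang 12.1 F [-0.6  0.2 -0.1] M [-0.21  0.03  0.06] g 0.007 j [-17.  28.  91.  14.  70. -34.]
[[1.5, -0.5, 0.2], [3.4, -0.5, 0.7], [5.3, -0.5, 1.2], [7.3, -0.5, 1.7], [8.2, -0.5, 2.0], [9.2, -0.5, 2.2]]
[[0.0, -0.0, -0.0], [0.0, -0.0, -0.0], [0.0, -0.0, -0.0], [0.0, -0.0, -0.0], [0.0, -0.0, -0.0], [0.0, -0.0, -0.0]]
```

Almost no push force shows; I'll check that the pad really moved.

```bash
python3 - <<'E'
from h import *
st()
f=grab_frame("scene"); save(f,"scene2",(235,130,325,250),5)
E
```

```text
t 3.3 P [605.7  24.7  49.8] vise [125.5  62.5] yang 12.1 F [-0.6  0.2 -0.1] M [-0.21  0.03  0.06] g 0.007 j [-17.  28.  91.  14.  70. -34.]
```

View pics/scene2.png

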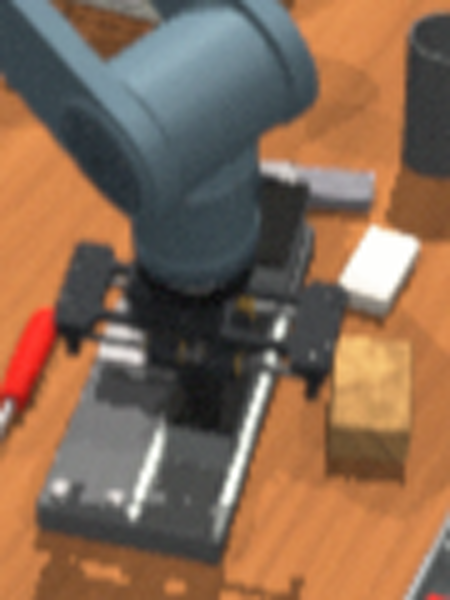

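```bash
python3 - <<'E'
from h import *
f=grab_frame("scene")
pp=lambda P:((proj(f,P)-[235,130]+.5)*5-.5).round(0).tolist()
v=lambda x,y,z:[*vw(x,y),z]
print("tcp",pp(r.state()["ee_pos"]))
for e in(116,164): print(e,"end bottom/top",pp([v(e,37,30),v(e,87,30),v(e,37,75),v(e,87,75)]))
for e in(0,50): print("fork tip corner+outer",e,pp([v(e-20,-5,60),v(e+35,-5,60),v(e+35,-5,52),v(e+35,37,60)]))
t=grab_frame("top"); save(t,"top2",(145,145,295,235),5)
E
```

```text
tcp [[204.0, 412.0]]
116 end bottom/top [[172.0, 416.0], [238.0, 429.0], [173.0, 372.0], [241.0, 385.0]]
164 end bottom/top [[156.0, 462.0], [224.0, 475.0], [157.0, 418.0], [226.0, 431.0]]
fork tip corner+outer 0 [[163.0, 262.0], [145.0, 306.0], [145.0, 314.0], [199.0, 316.0]]
fork tip corner+outer 50 [[147.0, 302.0], [128.0, 349.0], [128.0, 357.0], [183.0, 359.0]]
```

View pics/top2.png

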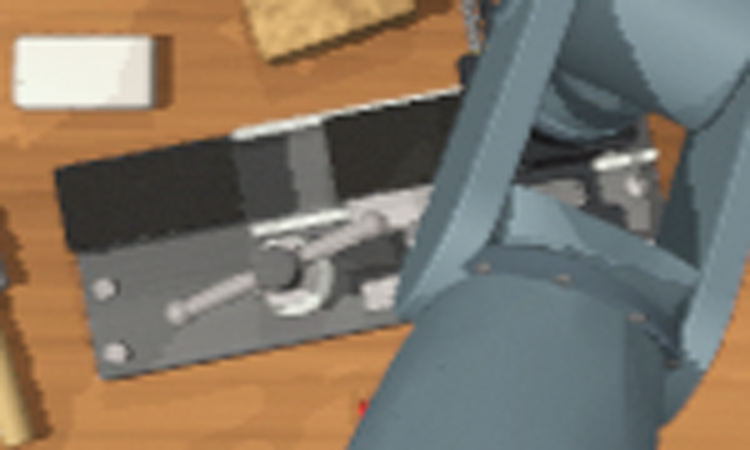

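The pad has not moved (left edge still at 325,122 in top2) although the TCP reads x=125. I'll check the pose reading against the pictures.

```bash
python3 - <<'E'
from h import *
import pickle
g=pickle.load(open("scene.pkl","rb")); print("initial tcp in scene0 px",proj(g,[219.5,531.4,203.8])*1.5)
f=grab_frame("scene"); save(f,"scene3",(255,180,305,240),10); st()
print(((proj(f,r.state()["ee_pos"])-[255,180]+.5)*10-.5))
E
```

```text
initial tcp in scene0 px [[372.15904321 141.01272248]]
t 3.5 P [605.9  24.3  49.9] vise [125.9  62.6] yang 12.1 F [-0.1  0.1  0.5] M [-0.21  0.05 -0.03] g 0.004 j [-17.  28.  91.  14.  70. -35.]
[[207.55656251 325.87179221]]
```

View pics/scene3.png

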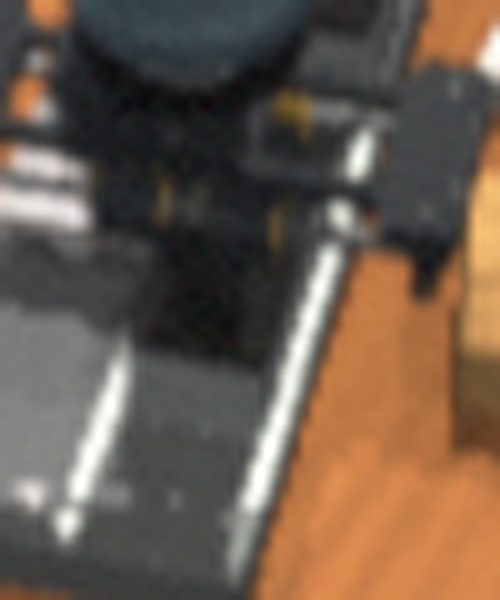

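```bash
python3 - <<'E'
from h import *
f=grab_frame("scene"); s=r.state(); R=s["ee_rot"]; P=s["ee_pos"]
q=lambda P:((proj(f,P)-[255,180]+.5)*10-.5).round().tolist()
for d in(-93,-52,-44,0,44,52,93): print(d,"tip",q(P+R[:,1]*d),"19mm up",q(P+R[:,1]*d-19*R[:,2]),"64 up",q(P+R[:,1]*d-64*R[:,2]))
print(s["effort"])
E
```

```text
-93 tip [[-38.0, 280.0]] 19mm up [[-43.0, 253.0]] 64 up [[-55.0, 186.0]]
-52 tip [[69.0, 300.0]] 19mm up [[66.0, 273.0]] 64 up [[57.0, 207.0]]
-44 tip [[90.0, 304.0]] 19mm up [[87.0, 277.0]] 64 up [[79.0, 211.0]]
0 tip [[207.0, 326.0]] 19mm up [[206.0, 299.0]] 64 up [[202.0, 233.0]]
44 tip [[326.0, 349.0]] 19mm up [[326.0, 322.0]] 64 up [[326.0, 256.0]]
52 tip [[348.0, 353.0]] 19mm up [[348.0, 326.0]] 64 up [[348.0, 260.0]]
93 tip [[461.0, 374.0]] 19mm up [[462.0, 348.0]] 64 up [[466.0, 282.0]]
[ 2.47264523e-01 -5.22547889e+01 -2.85577852e+01  9.58387926e-01
  7.17109591e-01  7.06494902e-03]
```

```bash
python3 - <<'E'
from h import *
import pickle
f=pickle.load(open("scene.pkl","rb")); im=f["pixels"][:,:,::-1]
x0,y0=220,40; c=cv2.resize(im[y0:y0+60,x0:x0+60],None,fx=8,fy=8,interpolation=cv2.INTER_CUBIC)
P=np.array([219.4,531.2,203.5]); y=np.array([.38,.92,0])
for d in(-44,0,44):
  for h in(0,64):
    u=((proj(f,P+y*d+[0,0,h])[0]-[x0,y0]+.5)*8).astype(int); cv2.circle(c,tuple(map(int,u)),4,(0,0,255) if h==0 else (0,255,0),1)
t=pickle.load(open("top.pkl","rb")); 
u=proj(t,P)[0]; print(u)
a,b=max(int(u[0])-30,0),int(u[1])-30
d2=t["pixels"][b:b+60,a:a+60,::-1]; d2=cv2.resize(d2,None,fx=5,fy=5)
for d in(-44,0,44):
    w=((proj(t,P+y*d)[0]-[a,b]+.5)*5).astype(int); cv2.circle(d2,tuple(map(int,w)),4,(0,0,255),1)
out=np.zeros((480,480+d2.shape[1],3),np.uint8); out[:,:480]=c[:480]; out[:d2.shape[0],480:]=d2; cv2.imwrite("pics/chk.png",out); print(out.shape)
E
```

```text
[ 38.91934637 308.48599689]
(480, 780, 3)
```

View pics/chk.png

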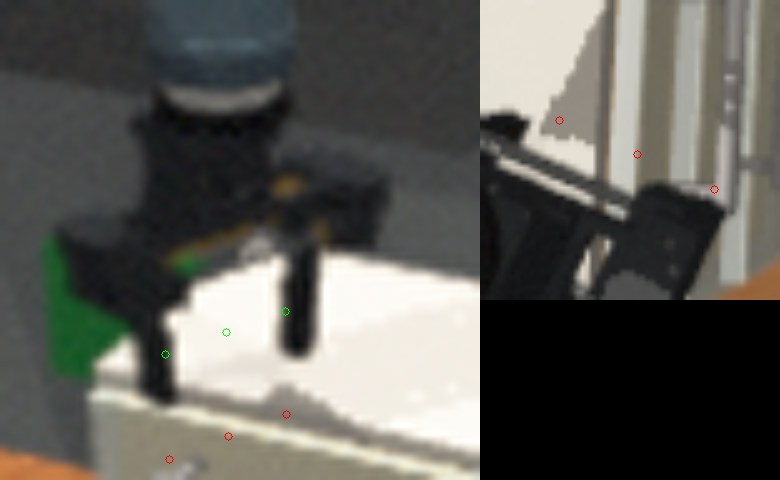

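```bash
python3 - <<'E'
from h import *
import pickle
np.set_printoptions(precision=1,suppress=True)
f=pickle.load(open("scene.pkl","rb")); t=pickle.load(open("top.pkl","rb"))
P=np.array([219.4,531.2,203.5]); y=np.array([.38,.92,0]); x=np.array([-.92,.38,0])
print("base px top0(x1.5):",proj(t,[[0,0,0],[0,0,100]])*1.5, "scene", proj(f,[[0,0,0],[0,0,100]])*1.5)
obs=[((158+.5)/8-.5+220,(400+.5)/8-.5+40),((298+.5)/8-.5+220,(352+.5)/8-.5+40)]
for S in([0,0,0],[0,0,30]):
  print(S,"tips",[((q-[220,40]+.5)*8) for q in proj(f,[P+S-52*y,P+S+52*y])])
  Q=[P+S+sgn*93*y+sx*37*x+[0,0,h] for sgn in(-1,1) for sx in(-1,1) for h in(64,100)]
  print("top body corners panel px",((proj(t,Q)-[8,278]+.5)*5+[480,0]).tolist())
# horizontal shift
for z in(203.5,218,233.5):
  print(z,(at_z(f,obs[0],z)+at_z(f,obs[1],z))/2-P)
E
```

```text
base px top0(x1.5): [[367.4 556.4]
 [366.2 575. ]] scene [[218.5 267.3]
 [210.6 239.3]]
[0, 0, 0] tips [array([158.7, 463.4]), array([296.3, 410.7])]
top body corners panel px [[776.7602570266621, 187.10682097586243], [742.605999847067, 203.71083233099682], [710.822685666605, 329.43487234819855], [674.0519722040518, 351.34757119531855], [429.12825188618825, 34.52049750769959], [382.3206700913943, 45.58255468976057], [361.42702410118716, 175.9091427801684], [311.8625308484144, 192.21350070705597]]
[0, 0, 30] tips [array([156.7, 414.9]), array([296. , 363.1])]
top body corners panel px [[748.4702141304303, 200.85991658236992], [712.182705816014, 218.50153998707327], [680.3666142759033, 347.5844477593125], [641.283929777946, 370.875572601077], [390.3577479208167, 43.683077705114215], [340.6224457686699, 55.43795173602945], [320.3745852805727, 189.41335945958144], [267.68929430831605, 206.74534705038866]]
203.5 [-38.5  71.4   0. ]
218 [-23.2  44.2  14.5]
233.5 [-6.8 15.  30. ]
```

The check shows the real fingertips about 35 mm higher than the reported TCP, with the cameras agreeing with each other. So the tool passed over the pad. I'll calibrate by gently touching the rubber top, which is known to be at 75 mm, with the tool upright.

```bash
python3 - <<'E'
from h import *
st()
rows([((*vw(125,62),z),tool(12.15)) for z in(50,44,42)])
E
```

```text
t 3.55 P [605.9  24.1  49.9] vise [126.1  62.6] yang 12.1 F [-0.   0.7 -0.4] M [-0.19  0.04  0.  ] g 0.005 j [-17.  28.  90.  14.  70. -35.]
[[1.1, -0.6, 0.1], [-0.4, -0.6, 5.9], [-1.0, -0.6, 7.9]]
[[0.1, -15.0, -0.0], [0.1, -15.0, -0.0], [0.1, -15.0, -0.0]]
```

Call:
carry_out:
  translation:
    - [1,-0.6,0]
    - [1,-0.6,0]
    - [1,-0.6,0]
    - [1,-0.6,0]
  rot:
    - [0,-8,0]
    - [0,-15,0]
    - [0,-15,0]
    - [0,-15,0]
  fingers: [255,255,255,255]

```text
clock: 3.95
ee_pos: [605.0, 25.7, 50.2]
ee_rot: [[-0.212, 0.977, 0.0], [0.977, 0.212, 0.002], [0.002, 0.001, -1.0]]
ft_force: [-0.2, -0.1, 0.1]
grip_width: 0.007
```

```bash
python3 - <<'E'
from h import *
st()
E
```

```text
t 3.95 P [605.   25.7  50.2] vise [124.3  62. ] yang 12.2 F [-0.2 -0.1  0.1] M [-0.04  0.04 -0.02] g 0.007 j [ -9.  24.  94.   0.  62. -21.]
```

Call:
carry_out:
  translation:
    - [0,0,1]
    - [0,0,2]
    - [0,0,3]
    - [0,0,4]
    - [0,0,4]
  rot:
    - [0,0,0]
    - [0,0,0]
    - [0,0,0]
    - [0,0,0]
    - [0,0,0]
  fingers: [255,255,255,255,255]

```text
clock: 4.45
ee_pos: [604.9, 24.6, 45.7]
ee_rot: [[-0.209, 0.978, 0.0], [0.978, 0.209, 0.001], [0.001, 0.0, -1.0]]
ft_force: [0.3, 0.2, -0.3]
grip_width: 0.009
```

Call:
carry_out:
  translation:
    - [0,0,1]
    - [0,0,2]
    - [0,0,3]
    - [0,0,4]
    - [0,0,4]
  rot:
    - [0,0,0]
    - [0,0,0]
    - [0,0,0]
    - [0,0,0]
    - [0,0,0]
  fingers: [255,255,255,255,255]

```text
clock: 4.95
ee_pos: [604.9, 25.1, 41.9]
ee_rot: [[-0.21, 0.978, 0.0], [0.978, 0.21, 0.0], [0.0, 0.0, -1.0]]
ft_force: [0.7, 0.2, -0.3]
grip_width: 0.003
```

Call:
carry_out:
  translation:
    - [0,0,1]
    - [0,0,2]
    - [0,0,2]
  rot:
    - [0,0,0]
    - [0,0,0]
    - [0,0,0]
  fingers: [255,255,255]

```text
clock: 5.25
ee_pos: [605.2, 25.0, 40.6]
ee_rot: [[-0.21, 0.978, 0.001], [0.978, 0.21, 0.0], [0.0, 0.001, -1.0]]
ft_force: [-1.4, 0.5, 5.1]
grip_width: -0.0
```

```bash
python3 - <<'E'
from h import *
st()
E
```

```text
t 5.25 P [605.2  25.   40.6] vise [125.  62.] yang 12.1 F [-1.4  0.5  5.1] M [-0.05  0.34 -0.04] g -0.0 j [ -9.  25.  94.   0.  61. -21.]
```

Contact came at a reported z of 41 with a 5 N push, so the real tip is 34 mm above the reading. I'll add that offset and redo the push.

```bash
cat >> h.py <<'E'
DZ=34.
_rows=rows
def rows(t): _rows([((P[0],P[1],P[2]-DZ),R) for P,R in t])
E
python3 - <<'E'
from h import *
rows([((*vw(125,62),100),tool(12.15))]+[((*vw(200,62),z),tool(12.15,15)) for z in(100,51)])
E
```

```text
[[0.0, -0.0, -25.4], [-75.0, 0.0, -25.5], [-75.0, -0.0, 23.5]]
[[0.0, -0.0, -0.0], [0.1, 15.0, -0.0], [0.1, 15.0, -0.0]]
```

Call:
carry_out:
  translation:
    - [0,0,-25.4]
    - [0,0,-25.4]
    - [-40,0,-25.4]
    - [-75,0,-25.4]
    - [-75,0,-25.4]
    - [-75,0,0]
    - [-75,0,22]
    - [-75,0,22]
    - [-75,0,22]
  rot:
    - [0,0,0]
    - [0,0,0]
    - [0,7,0]
    - [0,15,0]
    - [0,15,0]
    - [0,15,0]
    - [0,15,0]
    - [0,15,0]
    - [0,15,0]
  fingers: [255,255,255,255,255,255,255,255,255]

```text
clock: 6.15
ee_pos: [620.3, -48.0, 17.4]
ee_rot: [[-0.202, 0.978, -0.055], [0.944, 0.21, 0.254], [0.26, -0.001, -0.966]]
ft_force: [-0.4, -0.6, -0.3]
grip_width: 0.004
```

```bash
python3 - <<'E'
from h import *
st()
rows([((*vw(x,62),51),tool(12.15,15)) for x in [196,192,188,184,180,175,170,165,160,155,150]])
E
```

```text
t 6.15 P [620.3 -48.   17.4] vise [199.6  61.4] yang 12.1 F [-0.4 -0.6 -0.3] M [-0.17  0.02 -0.03] g 0.004 j [-22.  33.  87.  13.  69. -40.]
[[3.4, 0.5, 1.4], [7.3, 0.5, 2.4], [11.1, 0.5, 3.5], [15.0, 0.5, 4.5], [18.9, 0.5, 5.5], [23.7, 0.5, 6.8], [28.5, 0.5, 8.1], [33.3, 0.5, 9.4], [38.2, 0.5, 10.7], [43.0, 0.5, 12.0], [47.8, 0.5, 13.3]]
[[-0.0, -0.0, -0.1], [-0.0, -0.0, -0.1], [-0.0, -0.0, -0.1], [-0.0, -0.0, -0.1], [-0.0, -0.0, -0.1], [-0.0, -0.0, -0.1], [-0.0, -0.0, -0.1], [-0.0, -0.0, -0.1], [-0.0, -0.0, -0.1], [-0.0, -0.0, -0.1], [-0.0, -0.0, -0.1]]
```

Call:
carry_out:
  translation:
    - [3.4,0.5,1]
    - [7.3,0.5,2]
    - [11.1,0.5,3]
    - [15,0.5,4]
    - [18.9,0.5,5]
    - [23.7,0.5,6.3]
    - [28.5,0.5,7.6]
    - [33.3,0.5,9]
    - [38.2,0.5,10.2]
    - [43,0.5,11.5]
    - [47.8,0.5,12.8]
  rot:
    - [0,0,0]
    - [0,0,0]
    - [0,0,0]
    - [0,0,0]
    - [0,0,0]
    - [0,0,0]
    - [0,0,0]
    - [0,0,0]
    - [0,0,0]
    - [0,0,0]
    - [0,0,0]
  fingers: [255,255,255,255,255,255,255,255,255,255,255]

```text
clock: 7.25
ee_pos: [611.0, 0.1, 18.0]
ee_rot: [[-0.203, 0.978, -0.053], [0.945, 0.21, 0.253], [0.258, 0.001, -0.966]]
ft_force: [1.9, -3.7, -1.4]
grip_width: 0.006
```

```bash
python3 - <<'E'
from h import *
st()
rows([((*vw(x,62),51),tool(12.15,15)) for x in [147,143,139,135,132,129,127]])
E
```

```text
t 7.25 P [6.11e+02 1.00e-01 1.80e+01] vise [150.6  62.5] yang 12.1 F [ 1.9 -3.7 -1.4] M [-0.68 -0.08  0.04] g 0.006 j [-19.  31.  90.  14.  68. -37.]
[[3.2, -0.5, 1.9], [7.1, -0.5, 3.0], [11.0, -0.5, 4.0], [14.8, -0.5, 5.0], [17.7, -0.5, 5.8], [20.6, -0.5, 6.6], [22.6, -0.5, 7.1]]
[[0.1, 0.0, -0.0], [0.1, 0.0, -0.0], [0.1, 0.0, -0.0], [0.1, 0.0, -0.0], [0.1, 0.0, -0.0], [0.1, 0.0, -0.0], [0.1, 0.0, -0.0]]
```

Now there is a 4 N pushing force. I'll keep going.

Call:
carry_out:
  translation:
    - [3.2,-0.5,1]
    - [7.1,-0.5,2]
    - [11,-0.5,3]
    - [14.8,-0.5,4]
    - [17.7,-0.5,4.8]
    - [20.6,-0.5,5.6]
    - [22.6,-0.5,6.1]
    - [22.6,-0.5,6.1]
  rot:
    - [0,0,0]
    - [0,0,0]
    - [0,0,0]
    - [0,0,0]
    - [0,0,0]
    - [0,0,0]
    - [0,0,0]
    - [0,0,0]
  fingers: [255,255,255,255,255,255,255,255]

```text
clock: 8.05
ee_pos: [605.4, 23.4, 18.0]
ee_rot: [[-0.203, 0.978, -0.054], [0.944, 0.21, 0.254], [0.259, 0.001, -0.966]]
ft_force: [0.4, -1.2, -0.4]
grip_width: 0.005
```

Call:
carry_out:
  translation:
    - [1,0,0.3]
    - [2,0,0.5]
    - [3,0,0.8]
    - [4,0,1]
    - [4,0,1]
  rot:
    - [0,0,0]
    - [0,0,0]
    - [0,0,0]
    - [0,0,0]
    - [0,0,0]
  fingers: [255,255,255,255,255]

```text
clock: 8.55
ee_pos: [604.6, 27.2, 18.1]
ee_rot: [[-0.203, 0.978, -0.054], [0.944, 0.21, 0.254], [0.259, 0.001, -0.966]]
ft_force: [-0.1, -2.8, -1.3]
grip_width: 0.0
```

```bash
python3 - <<'E'
from h import *
st()
E
```

```text
t 8.55 P [604.6  27.2  18.1] vise [122.8  61.9] yang 12.1 F [-0.1 -2.8 -1.3] M [-0.6  -0.1  -0.01] g 0.0 j [-16.  30.  91.  14.  67. -35.]
```

Call:
carry_out:
  translation:
    - [1,0,0.3]
    - [2,0,0.5]
    - [3,0,0.8]
    - [4,0,1]
    - [4,0,1]
  rot:
    - [0,0,0]
    - [0,0,0]
    - [0,0,0]
    - [0,0,0]
    - [0,0,0]
  fingers: [255,255,255,255,255]

```text
clock: 9.05
ee_pos: [603.6, 31.3, 18.1]
ee_rot: [[-0.203, 0.978, -0.054], [0.944, 0.21, 0.254], [0.259, 0.0, -0.966]]
ft_force: [-0.1, -2.3, -1.0]
grip_width: 0.01
```

Call:
carry_out:
  translation:
    - [1,0,0.3]
    - [2,0,0.5]
    - [2,0,0.5]
  rot:
    - [0,0,0]
    - [0,0,0]
    - [0,0,0]
  fingers: [255,255,255]

```text
clock: 9.35
ee_pos: [603.2, 33.3, 18.2]
ee_rot: [[-0.203, 0.978, -0.054], [0.944, 0.21, 0.254], [0.259, 0.001, -0.966]]
ft_force: [0.4, -1.2, -2.0]
grip_width: 0.006
```

Call:
carry_out:
  translation:
    - [1,0,0.3]
    - [2,0,0.5]
    - [2,0,0.5]
  rot:
    - [0,0,0]
    - [0,0,0]
    - [0,0,0]
  fingers: [255,255,255]

```text
clock: 9.65
ee_pos: [602.8, 35.3, 18.2]
ee_rot: [[-0.203, 0.978, -0.054], [0.944, 0.21, 0.254], [0.259, 0.001, -0.966]]
ft_force: [0.0, -0.4, -1.8]
grip_width: 0.005
```

```bash
python3 - <<'E'
from h import *
st()
E
```

```text
t 9.65 P [602.8  35.3  18.2] vise [114.5  61.9] yang 12.1 F [ 0.  -0.4 -1.8] M [-0.53 -0.06 -0.03] g 0.005 j [-16.  30.  92.  14.  66. -35.]
```

Call:
carry_out:
  translation:
    - [1,0,0.3]
    - [2,0,0.5]
    - [3,0,0.8]
    - [3,0,0.8]
  rot:
    - [0,0,0]
    - [0,0,0]
    - [0,0,0]
    - [0,0,0]
  fingers: [255,255,255,255]

```text
clock: 10.05
ee_pos: [602.2, 38.3, 18.3]
ee_rot: [[-0.203, 0.978, -0.054], [0.944, 0.21, 0.254], [0.259, 0.001, -0.966]]
ft_force: [-0.2, -1.7, -1.6]
grip_width: 0.003
```

Call:
carry_out:
  translation:
    - [1,0,0.3]
    - [2,0,0.5]
    - [2,0,0.5]
  rot:
    - [0,0,0]
    - [0,0,0]
    - [0,0,0]
  fingers: [255,255,255]

```text
clock: 10.35
ee_pos: [601.8, 40.3, 18.3]
ee_rot: [[-0.203, 0.978, -0.054], [0.944, 0.21, 0.253], [0.259, 0.001, -0.966]]
ft_force: [-0.2, -2.2, -1.5]
grip_width: 0.005
```

```bash
python3 - <<'E'
from h import *
st()
E
```

```text
t 10.35 P [601.8  40.3  18.3] vise [109.4  62. ] yang 12.1 F [-0.2 -2.2 -1.5] M [-0.49 -0.1   0.05] g 0.005 j [-15.  30.  92.  15.  66. -34.]
```

Call:
carry_out:
  translation:
    - [0.7,0,0.2]
    - [1.4,0,0.4]
    - [2,0,0.5]
    - [2,0,0.5]
  rot:
    - [0,0,0]
    - [0,0,0]
    - [0,0,0]
    - [0,0,0]
  fingers: [255,255,255,255]

```text
clock: 10.75
ee_pos: [601.5, 41.9, 18.3]
ee_rot: [[-0.203, 0.978, -0.054], [0.944, 0.21, 0.253], [0.259, 0.001, -0.966]]
ft_force: [0.4, -3.0, -2.1]
grip_width: 0.007
```

Call:
carry_out:
  translation:
    - [0.7,0,0.2]
    - [1.4,0,0.4]
    - [2,0,0.5]
    - [2,0,0.5]
  rot:
    - [0,0,0]
    - [0,0,0]
    - [0,0,0]
    - [0,0,0]
  fingers: [255,255,255,255]

```text
clock: 11.15
ee_pos: [601.5, 42.2, 18.3]
ee_rot: [[-0.203, 0.978, -0.053], [0.945, 0.21, 0.251], [0.256, 0.001, -0.967]]
ft_force: [0.2, -9.4, -2.7]
grip_width: 0.004
```

```bash
python3 - <<'E'
from h import *
st(); t=grab_frame("top"); save(t,"top4",(145,145,295,235),5)
E
```

```text
t 11.15 P [601.5  42.2  18.3] vise [107.5  62. ] yang 12.1 F [ 0.2 -9.4 -2.7] M [-1.81 -0.13  0.05] g 0.004 j [-15.  30.  92.  14.  66. -34.]
```

View pics/top4.png

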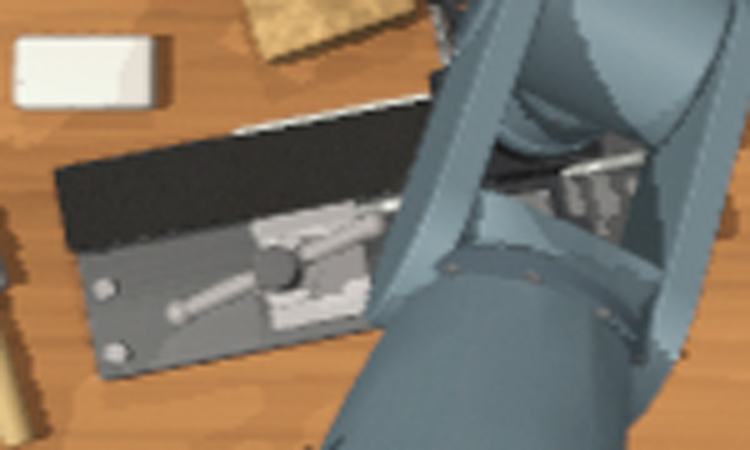

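Flush is confirmed: the push force rose to 9.4 N while the position stalled, and in top4 the rubber runs unbroken (55–430) with the fork round the screw. The handle is unmoved. I'll back off, rise and turn for the T-handle.

```bash
cat >> h.py <<'E'
def bar(phi,z=95,rad=40,dy=0):  # tool straddling the bar end at world angle phi (tool y = phi+90)
    a=np.radians(phi); return ((*(VP+rad*np.array([np.cos(a),np.sin(a)])),z),tool(phi+90+dy))
E
python3 - <<'E'
from h import *
rows([((*vw(125,62),51),tool(12.15,15)),((*vw(125,62),170),tool(12.15,0)),bar(116.7,170)])
E
```

```text
[[-17.3, -0.0, -3.2], [13.2, 0.1, -118.2], [171.4, -72.1, -76.4]]
[[0.1, 0.2, -0.0], [0.1, -14.8, -0.0], [-21.4, -2.8, 164.1]]
```

Call:
carry_out:
  translation:
    - [-17.3,0,-3]
    - [-17.3,0,-3]
    - [-9,0,-35]
    - [1,0,-75]
    - [13,0,-118]
    - [13,0,-118]
  rot:
    - [0,0,0]
    - [0,0,0]
    - [0,0,0]
    - [0,-8,0]
    - [0,-15,0]
    - [0,-15,0]
  fingers: [255,255,255,255,128,0]

```text
clock: 11.8
ee_pos: [608.8, 29.3, 143.8]
ee_rot: [[-0.214, 0.977, 0.014], [0.977, 0.214, -0.003], [-0.005, 0.013, -1.0]]
ft_force: [1.1, -0.0, -0.5]
grip_width: 0.162
```

```bash
python3 - <<'E'
from h import *
st(); rows([bar(116.7,170)])
E
```

```text
t 11.8 P [608.8  29.3 143.8] vise [121.7  66.4] yang 12.3 F [ 1.1 -0.  -0.5] M [-0.02  0.02  0.05] g 0.162 j [ -8.  17.  91.  -0.  71. -21.]
[[160.7, -76.1, 5.9]]
[[0.6, -1.0, 165.6]]
```

Call:
carry_out:
  translation:
    - [160,-76,5]
    - [160,-76,5]
    - [160,-76,5]
    - [160,-76,5]
    - [160,-76,5]
    - [160,-76,5]
    - [160,-76,5]
    - [160,-76,5]
    - [160,-76,5]
    - [160,-76,5]
    - [160,-76,5]
    - [160,-76,5]
  rot:
    - [0,0,165.6]
    - [0,0,165.6]
    - [0,0,165.6]
    - [0,0,165.6]
    - [0,0,165.6]
    - [0,0,165.6]
    - [0,0,165.6]
    - [0,0,165.6]
    - [0,0,165.6]
    - [0,0,165.6]
    - [0,0,165.6]
    - [0,0,165.6]
  fingers: [0,0,0,0,0,0,0,0,0,0,0,0]

```text
clock: 13.0
ee_pos: [496.1, 167.4, 130.0]
ee_rot: [[1.0, -0.02, -0.001], [-0.02, -1.0, 0.002], [-0.001, -0.002, -1.0]]
ft_force: [0.4, -0.0, -0.9]
grip_width: 1.002
```

```bash
python3 - <<'E'
from h import *
st(); rows([bar(116.7,170),bar(116.7,95)])
E
```

```text
t 13.0 P [496.1 167.4 130. ] vise [-37.1 -14.6] yang -91.2 F [ 0.4 -0.  -0.9] M [-0.02  0.21  0.06] g 1.002 j [  6.   8. 103.   0.  68.  97.]
[[4.1, -2.6, -6.0], [4.2, -2.5, 69.0]]
[[-0.1, 0.1, 62.1], [-0.1, 0.1, 62.1]]
```

Call:
carry_out:
  translation:
    - [4,-2.6,-6]
    - [4,-2.6,-6]
    - [4,-2.6,-6]
    - [4,-2.6,-6]
    - [4,-2.6,-6]
    - [4,-2.6,-6]
    - [4,-2.6,-6]
    - [4,-2.6,-6]
    - [4,-2.6,20]
    - [4,-2.6,45]
    - [4,-2.6,69]
    - [4,-2.6,69]
  rot:
    - [0,0,62]
    - [0,0,62]
    - [0,0,62]
    - [0,0,62]
    - [0,0,62]
    - [0,0,62]
    - [0,0,62]
    - [0,0,62]
    - [0,0,62]
    - [0,0,62]
    - [0,0,62]
    - [0,0,62]
  fingers: [0,0,0,0,0,0,0,0,0,0,0,0]

```text
clock: 14.2
ee_pos: [497.3, 169.4, 58.0]
ee_rot: [[0.457, -0.89, -0.008], [-0.89, -0.457, 0.001], [-0.004, 0.006, -1.0]]
ft_force: [-0.1, -0.2, -0.6]
grip_width: 1.001
```

```bash
python3 - <<'E'
from h import *
st(); rows([bar(116.7,95)]); f=grab_frame("scene"); save(f,"scene5",(235,120,325,220),6)
E
```

```text
t 14.2 P [497.3 169.4  58. ] vise [-38.8 -13. ] yang -152.8 F [-0.1 -0.2 -0.6] M [0.01 0.17 0.01] g 1.001 j [  6.  15. 105.   0.  60. 159.]
[[0.9, -2.8, -3.0]]
[[0.4, 0.2, 0.5]]
```

View pics/scene5.png

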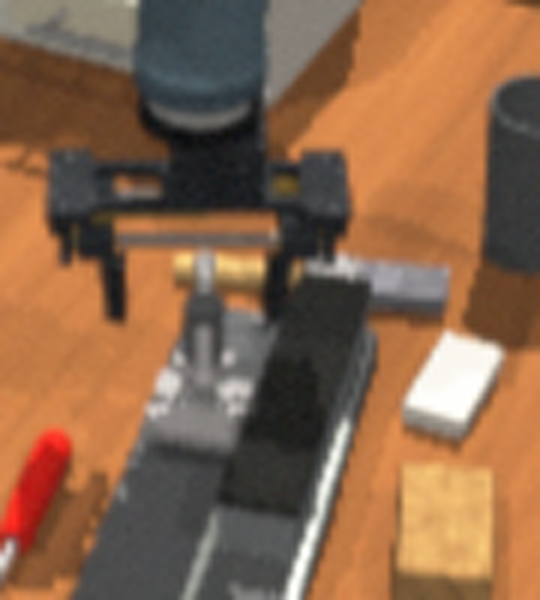

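The fingers straddle the bar (tips at (115,315) and (277,315), ball end at (205,255)), and the fork encloses the screw. I'll narrow the gap to about 26 mm and sweep backward.

Call:
carry_out:
  translation:
    - [0.9,-2.8,-3]
    - [0.9,-2.8,-3]
    - [0.9,-2.8,-3]
    - [0.9,-2.8,-3]
    - [0.9,-2.8,-3]
  rot:
    - [0,0,0.5]
    - [0,0,0.5]
    - [0,0,0.5]
    - [0,0,0.5]
    - [0,0,0.5]
  fingers: [180,180,180,180,180]

```text
clock: 14.75
ee_pos: [504.0, 170.1, 65.2]
ee_rot: [[0.449, -0.893, 0.001], [-0.893, -0.449, 0.001], [0.0, -0.002, -1.0]]
ft_force: [-0.2, 0.8, 0.8]
grip_width: 0.567
```

```bash
python3 - <<'E'
from h import *
st(); rows([bar(116.7+d) for d in np.arange(1,13)*8])
E
```

```text
t 14.75 P [504.  170.1  65.2] vise [-38.1  -6.3] yang -153.3 F [-0.2  0.8  0.8] M [0.12 0.12 0.03] g 0.567 j [  6.  15. 105.   0.  61. 159.]
[[-1.1, 9.0, 4.1], [0.0, 14.5, 4.1], [1.9, 19.7, 4.1], [4.6, 24.6, 4.1], [7.8, 29.1, 4.1], [11.7, 33.2, 4.1], [16.1, 36.6, 4.1], [20.9, 39.4, 4.1], [26.1, 41.5, 4.1], [31.5, 42.8, 4.1], [37.1, 43.4, 4.1], [42.7, 43.2, 4.1]]
[[-0.1, -0.0, -8.0], [-0.1, -0.0, -16.0], [-0.1, -0.0, -24.0], [-0.1, -0.0, -32.0], [-0.1, -0.0, -40.0], [-0.1, -0.0, -48.0], [-0.1, -0.1, -56.0], [-0.1, -0.1, -64.0], [-0.1, -0.1, -72.0], [-0.1, -0.1, -80.0], [-0.1, -0.1, -88.0], [-0.1, -0.1, -96.0]]
```

Call:
carry_out:
  translation:
    - [-1.1,9,4.1]
    - [0,14.5,4.1]
    - [1.9,19.7,4.1]
    - [4.6,24.6,4.1]
    - [7.8,29.1,4.1]
    - [11.7,33.2,4.1]
    - [16.1,36.6,4.1]
    - [20.9,39.4,4.1]
    - [26.1,41.5,4.1]
    - [31.5,42.8,4.1]
    - [37.1,43.4,4.1]
    - [37.1,43.4,4.1]
  rot:
    - [0,0,-8]
    - [0,0,-16]
    - [0,0,-24]
    - [0,0,-32]
    - [0,0,-40]
    - [0,0,-48]
    - [0,0,-56]
    - [0,0,-64]
    - [0,0,-72]
    - [0,0,-80]
    - [0,0,-88]
    - [0,0,-88]
  fingers: [180,180,180,180,180,180,180,180,180,180,180,180]

```text
clock: 15.95
ee_pos: [482.1, 117.1, 60.9]
ee_rot: [[0.908, 0.419, 0.001], [0.419, -0.908, 0.0], [0.001, 0.0, -1.0]]
ft_force: [0.3, 0.5, -0.3]
grip_width: 0.298
```

```bash
python3 - <<'E'
from h import *
st(); rows([bar(204.7+d) for d in np.arange(1,13)*8])
E
```

```text
t 15.95 P [482.1 117.1  60.9] vise [  9.1 -38.9] yang -65.3 F [ 0.3  0.5 -0.3] M [-0.07  0.17  0.02] g 0.298 j [ -0.  11. 110.   0.  59.  65.]
[[0.3, 5.1, -0.1], [1.5, 10.6, -0.1], [3.4, 15.8, -0.1], [6.0, 20.8, -0.1], [9.3, 25.3, -0.1], [13.1, 29.3, -0.1], [17.5, 32.7, -0.1], [22.4, 35.5, -0.1], [27.5, 37.6, -0.1], [33.0, 39.0, -0.1], [38.5, 39.6, -0.0], [44.1, 39.4, -0.0]]
[[0.0, -0.1, -8.0], [0.0, -0.1, -16.0], [0.0, -0.1, -24.0], [0.0, -0.1, -32.0], [0.0, -0.1, -40.0], [0.0, -0.1, -48.0], [0.1, -0.1, -56.0], [0.1, -0.1, -64.0], [0.1, -0.1, -72.0], [0.1, -0.1, -80.0], [0.1, -0.1, -88.0], [0.1, -0.1, -96.0]]
```

Call:
carry_out:
  translation:
    - [0.3,5.1,0]
    - [1.5,10.6,0]
    - [3.4,15.8,0]
    - [6,20.8,0]
    - [9.3,25.3,0]
    - [13.1,29.3,0]
    - [17.5,32.7,0]
    - [22.4,35.5,0]
    - [27.5,37.6,0]
    - [33,39,0]
    - [33,39,0]
  rot:
    - [0,0,-8]
    - [0,0,-16]
    - [0,0,-24]
    - [0,0,-32]
    - [0,0,-40]
    - [0,0,-48]
    - [0,0,-56]
    - [0,0,-64]
    - [0,0,-72]
    - [0,0,-80]
    - [0,0,-80]
  fingers: [180,180,180,180,180,180,180,180,180,180,180]

```text
clock: 17.05
ee_pos: [528.0, 95.9, 60.5]
ee_rot: [[-0.252, 0.968, 0.0], [0.968, 0.252, 0.0], [0.0, 0.0, -1.0]]
ft_force: [-1.0, -0.1, -0.4]
grip_width: 0.289
```

```bash
python3 - <<'E'
from h import *
st(); rows([bar(284.7+d) for d in np.arange(1,9)*3]); f=grab_frame("scene"); import pickle; pickle.dump(f,open("s6.pkl","wb"))
E
```

```text
t 17.05 P [528.   95.9  60.5] vise [39.5  1.5] yang 14.6 F [-1.  -0.1 -0.4] M [-0.04  0.05 -0.03] g 0.289 j [ -2.  16. 104.   0.  60. -17.]
[[-0.4, 2.4, -0.5], [-0.2, 4.5, -0.5], [0.0, 6.5, -0.5], [0.4, 8.6, -0.5], [0.9, 10.6, -0.5], [1.5, 12.6, -0.5], [2.2, 14.6, -0.5], [3.0, 16.6, -0.5]]
[[0.0, -0.0, -3.1], [0.0, -0.0, -6.1], [0.0, -0.0, -9.1], [0.0, -0.0, -12.1], [0.0, -0.0, -15.1], [0.0, -0.0, -18.1], [0.0, -0.0, -21.1], [0.0, -0.0, -24.1]]
```

Call:
carry_out:
  translation:
    - [-0.4,2.4,0]
    - [-0.2,4.5,0]
    - [0,6.5,0]
    - [0.4,8.6,0]
    - [0.9,10.6,0]
    - [1.5,12.6,0]
    - [2.2,14.6,0]
    - [3,16.6,0]
    - [3,16.6,0]
    - [3,16.6,0]
  rot:
    - [0,0,-3]
    - [0,0,-6]
    - [0,0,-9]
    - [0,0,-12]
    - [0,0,-15]
    - [0,0,-18]
    - [0,0,-21]
    - [0,0,-24]
    - [0,0,-24]
    - [0,0,-24]
  fingers: [180,180,180,180,180,180,180,180,180,180]

```text
clock: 18.1
ee_pos: [542.9, 102.7, 60.5]
ee_rot: [[-0.622, 0.783, 0.0], [0.783, 0.622, 0.0], [-0.0, 0.0, -1.0]]
ft_force: [-0.9, -1.7, 0.4]
grip_width: 0.295
```

```bash
python3 - <<'E'
from h import *
import pickle
st(); f=grab_frame("scene"); g=pickle.load(open("s6.pkl","rb")); 
a=[cv2.resize(q["pixels"][130:215,240:300,::-1],None,fx=6,fy=6,interpolation=cv2.INTER_CUBIC) for q in(g,f)]
cv2.imwrite("pics/cmp.png",np.hstack(a))
K=lambda P:((proj(f,P)-[240,130]+.5)*6).round().tolist()
print("hub top lift 8mm/0:",K([*VP,138]),K([*VP,130]), "bar ends (turn -15) z115",[K([*(VP+s*60*np.array([np.cos(np.radians(VY+15)),np.sin(np.radians(VY+15))])),115]) for s in(1,-1)])
E
```

```text
t 18.1 P [542.9 102.7  60.5] vise [36.  17.5] yang 38.5 F [-0.9 -1.7  0.4] M [-0.3   0.22 -0.02] g 0.295 j [ -2.  17. 102.   0.  61. -40.]
hub top lift 8mm/0: [[168.0, 240.0]] [[168.0, 250.0]] bar ends (turn -15) z115 [[[169.0, 330.0]], [[166.0, 211.0]]]
```

View pics/cmp.png

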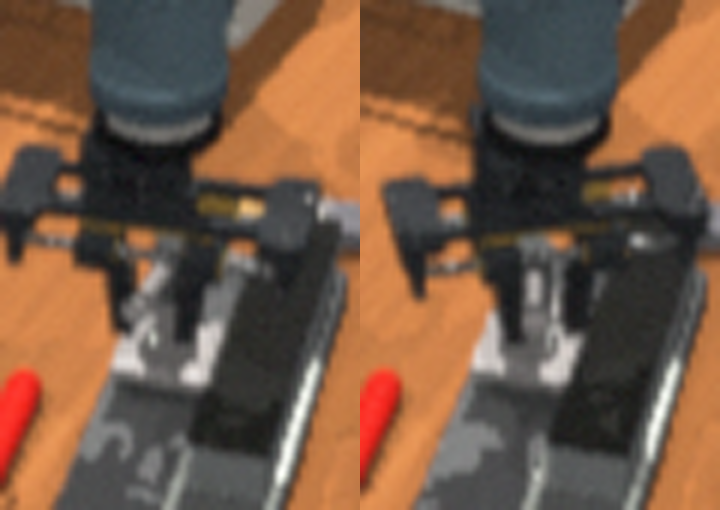

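Tool turn is −26°, so the bar should be near −17°. I'll go 7° further for margin, well before the bind at −40°, pause so it can drop, then sweep forward.

```bash
python3 - <<'E'
from h import *
st(); rows([bar(308.6+d) for d in (3.5,7)]+[bar(315.6-d) for d in (8,16,24,32,40,48,56)])
E
```

```text
t 18.15 P [542.9 102.7  60.5] vise [35.9 17.5] yang 38.5 F [-2.1 -1.3  0. ] M [-0.24  0.18 -0.05] g 0.294 j [ -2.  17. 102.   0.  61. -40.]
[[0.1, 2.8, -0.5], [0.3, 5.2, -0.5], [-0.0, -0.4, -0.5], [0.5, -5.9, -0.5], [1.7, -11.4, -0.5], [3.7, -16.6, -0.5], [6.4, -21.5, -0.5], [9.7, -25.9, -0.5], [13.7, -29.9, -0.5]]
[[0.0, 0.0, -3.6], [0.0, 0.0, -7.1], [0.0, 0.0, 0.9], [0.0, 0.0, 8.9], [0.0, 0.0, 16.9], [0.0, -0.0, 24.9], [0.0, -0.0, 32.9], [0.0, -0.0, 40.9], [0.0, -0.0, 48.9]]
```

Call:
carry_out:
  translation:
    - [0.1,2.8,0]
    - [0.3,5.2,0]
    - [0.3,5.2,0]
  rot:
    - [0,0,-3.6]
    - [0,0,-7.1]
    - [0,0,-7.1]
  fingers: [180,180,180]

```text
clock: 18.45
ee_pos: [547.2, 106.3, 60.6]
ee_rot: [[-0.716, 0.698, 0.001], [0.698, 0.716, 0.0], [-0.001, 0.001, -1.0]]
ft_force: [-0.0, -2.1, -0.3]
grip_width: 0.296
```

```bash
python3 - <<'E'
from h import *
st(); rows([bar(315.6-d) for d in (4,4,8,16,24,32,40,48,56,64,72,80)])
E
```

```text
t 18.45 P [547.2 106.3  60.6] vise [33.4 22.5] yang 45.7 F [-0.  -2.1 -0.3] M [-0.27  0.12 -0.03] g 0.296 j [ -1.  18. 101.   0.  61. -47.]
[[0.4, -3.1, -0.4], [0.4, -3.1, -0.4], [0.7, -5.9, -0.4], [1.8, -11.4, -0.4], [3.8, -16.6, -0.4], [6.4, -21.5, -0.4], [9.7, -26.0, -0.4], [13.6, -30.1, -0.4], [18.0, -33.5, -0.4], [22.8, -36.3, -0.4], [28.0, -38.3, -0.4], [33.4, -39.7, -0.4]]
[[0.0, 0.0, 4.1], [0.0, 0.0, 4.1], [0.1, 0.0, 8.1], [0.1, 0.0, 16.1], [0.1, 0.0, 24.1], [0.1, 0.0, 32.1], [0.1, 0.0, 40.1], [0.1, 0.0, 48.1], [0.1, 0.0, 56.1], [0.1, 0.0, 64.1], [0.1, -0.0, 72.1], [0.1, -0.0, 80.1]]
```

Call:
carry_out:
  translation:
    - [0.4,-3.1,0]
    - [0.4,-3.1,0]
    - [0.7,-5.9,0]
    - [1.8,-11.4,0]
    - [3.8,-16.6,0]
    - [6.4,-21.5,0]
    - [9.7,-26,0]
    - [13.6,-30.1,0]
    - [18,-33.5,0]
    - [22.8,-36.3,0]
    - [28,-38.3,0]
    - [33.4,-39.7,0]
  rot:
    - [0,0,4]
    - [0,0,4]
    - [0,0,8]
    - [0,0,16]
    - [0,0,24]
    - [0,0,32]
    - [0,0,40]
    - [0,0,48]
    - [0,0,56]
    - [0,0,64]
    - [0,0,72]
    - [0,0,80]
  fingers: [180,180,180,180,180,180,180,180,180,180,180,180]

```text
clock: 19.65
ee_pos: [496.1, 101.5, 60.8]
ee_rot: [[0.567, 0.823, 0.003], [0.824, -0.567, 0.001], [0.002, 0.002, -1.0]]
ft_force: [2.8, 0.2, -2.2]
grip_width: 0.294
```

```bash
python3 - <<'E'
from h import *
st(); rows([bar(235.6-d) for d in np.arange(12)*8])
E
```

```text
t 19.65 P [496.1 101.5  60.8] vise [ 27.3 -28.5] yang -34.6 F [ 2.8  0.2 -2.2] M [-0.02 -0.19  0.06] g 0.294 j [ -2.  12. 108.   0.  59.  33.]
[[-0.5, -0.2, -0.2], [-0.2, -5.8, -0.2], [1.0, -11.3, -0.2], [2.9, -16.5, -0.2], [5.5, -21.4, -0.2], [8.7, -26.0, -0.2], [12.6, -30.0, -0.2], [17.0, -33.4, -0.2], [21.8, -36.2, -0.2], [27.0, -38.4, -0.2], [32.4, -39.7, -0.2], [38.0, -40.3, -0.2]]
[[0.1, -0.1, -0.2], [0.1, -0.1, 7.8], [0.1, -0.1, 15.8], [0.1, -0.1, 23.8], [0.1, -0.2, 31.8], [0.0, -0.2, 39.8], [0.0, -0.2, 47.8], [0.0, -0.2, 55.8], [0.0, -0.2, 63.8], [0.0, -0.2, 71.8], [-0.0, -0.2, 79.8], [-0.0, -0.2, 87.8]]
```

Call:
carry_out:
  translation:
    - [-0.2,-5.8,0]
    - [1,-11.3,0]
    - [2.9,-16.5,0]
    - [5.5,-21.4,0]
    - [8.7,-26,0]
    - [12.6,-30,0]
    - [17,-33.4,0]
    - [21.8,-36.2,0]
    - [27,-38.4,0]
    - [32.4,-39.7,0]
    - [38,-40.3,0]
  rot:
    - [0,0,7.8]
    - [0,0,15.8]
    - [0,0,23.8]
    - [0,0,31.8]
    - [0,0,39.8]
    - [0,0,47.8]
    - [0,0,55.8]
    - [0,0,63.8]
    - [0,0,71.8]
    - [0,0,79.8]
    - [0,0,87.8]
  fingers: [180,180,180,180,180,180,180,180,180,180,180]

```text
clock: 20.75
ee_pos: [482.4, 155.4, 60.0]
ee_rot: [[0.845, -0.535, -0.002], [-0.535, -0.845, 0.0], [-0.001, 0.001, -1.0]]
ft_force: [-2.5, -1.2, -2.0]
grip_width: 0.296
```

```bash
python3 - <<'E'
from h import *
st(); rows([bar(147.6-d) for d in np.arange(1,6)*8]+[bar(103.6),bar(103.6)])
E
```

```text
t 20.75 P [482.4 155.4  60. ] vise [-28.3 -30.5] yang -122.3 F [-2.5 -1.2 -2. ] M [-0.23  0.49 -0.02] g 0.296 j [  4.  12. 108.   0.  60. 127.]
[[2.0, -6.9, -1.0], [3.2, -12.3, -1.0], [5.1, -17.6, -1.0], [7.7, -22.5, -1.0], [11.0, -27.0, -1.0], [12.8, -29.1, -1.0], [12.8, -29.1, -1.0]]
[[0.0, 0.1, 8.1], [0.1, 0.1, 16.1], [0.1, 0.1, 24.1], [0.1, 0.1, 32.1], [0.1, 0.1, 40.1], [0.1, 0.1, 44.1], [0.1, 0.1, 44.1]]
```

Call:
carry_out:
  translation:
    - [2,-6.9,0]
    - [3.2,-12.3,0]
    - [5.1,-17.6,0]
    - [7.7,-22.5,0]
    - [11,-27,0]
    - [11,-27,0]
  rot:
    - [0,0,8]
    - [0,0,16]
    - [0,0,24]
    - [0,0,32]
    - [0,0,40]
    - [0,0,40]
  fingers: [180,180,180,180,180,180]

```text
clock: 21.35
ee_pos: [507.0, 172.8, 60.3]
ee_rot: [[0.308, -0.951, 0.0], [-0.951, -0.308, 0.001], [-0.001, -0.0, -1.0]]
ft_force: [-0.8, 1.1, -0.5]
grip_width: 0.292
```

Call:
carry_out:
  translation:
    - [0,0,0]
    - [0,0,0]
    - [0,0,-35]
    - [0,0,-70]
    - [0,0,-70]
  rot:
    - [0,0,0]
    - [0,0,0]
    - [0,0,0]
    - [0,0,0]
    - [0,0,0]
  fingers: [0,0,0,0,0]

```text
clock: 21.85
ee_pos: [510.9, 172.7, 135.9]
ee_rot: [[0.311, -0.95, 0.01], [-0.95, -0.311, 0.001], [0.002, -0.01, -1.0]]
ft_force: [1.0, 0.5, -0.3]
grip_width: 0.726
```

```bash
python3 - <<'E'
from h import *
st(); rows([bar(116,162,dy=100),bar(116,162,dy=180)])
E
```

```text
t 21.85 P [510.9 172.7 135.9] vise [-39.2   0.9] yang -161.9 F [ 1.   0.5 -0.3] M [ 0.1   0.1  -0.07] g 0.726 j [  6.  10. 101.   0.  69. 168.]
[[-0.8, 10.6, 7.8], [-0.8, 10.6, 7.8]]
[[-0.3, -0.6, -107.9], [-0.2, 0.9, 172.1]]
```

Call:
carry_out:
  translation:
    - [0,5,0]
    - [0,5,0]
    - [0,5,0]
    - [0,5,0]
    - [0,5,0]
    - [0,5,0]
    - [0,5,0]
    - [0,5,0]
    - [0,5,0]
    - [0,5,0]
    - [0,5,0]
    - [0,5,0]
  rot:
    - [0,0,-100]
    - [0,0,-100]
    - [0,0,-100]
    - [0,0,-100]
    - [0,0,-100]
    - [0,0,-100]
    - [0,0,-100]
    - [0,0,-100]
    - [0,0,-100]
    - [0,0,-100]
    - [0,0,-100]
    - [0,0,-100]
  fingers: [0,0,0,0,0,0,0,0,0,0,0,0]

```text
clock: 23.05
ee_pos: [502.0, 170.6, 129.9]
ee_rot: [[0.88, 0.476, 0.0], [0.476, -0.88, 0.0], [0.0, -0.0, -1.0]]
ft_force: [0.3, -0.2, -0.3]
grip_width: 0.997
```

```bash
python3 - <<'E'
from h import *
st(); rows([bar(117,162,dy=180),bar(117,93,dy=180)])
E
```

```text
t 23.05 P [502.  170.6 129.9] vise [-39.   -8.2] yang -61.6 F [ 0.3 -0.2 -0.3] M [-0.05  0.14 -0.01] g 0.997 j [  6.   9. 102.   0.  68.  68.]
[[-2.1, -0.2, 1.9], [-2.1, -0.2, 70.9]]
[[0.0, -0.0, -88.6], [0.0, -0.0, -88.6]]
```

Call:
carry_out:
  translation:
    - [-2,0,0]
    - [-2,0,0]
    - [-2,0,0]
    - [-2,0,0]
    - [-2,0,0]
    - [-2,0,0]
    - [-2,0,0]
    - [-2,0,0]
    - [-2,0,0]
    - [-2,0,0]
    - [-2,0,0]
  rot:
    - [0,0,-88.6]
    - [0,0,-88.6]
    - [0,0,-88.6]
    - [0,0,-88.6]
    - [0,0,-88.6]
    - [0,0,-88.6]
    - [0,0,-88.6]
    - [0,0,-88.6]
    - [0,0,-88.6]
    - [0,0,-88.6]
    - [0,0,-88.6]
  fingers: [0,0,0,0,0,0,0,0,0,0,0]

```text
clock: 24.15
ee_pos: [500.2, 169.7, 129.9]
ee_rot: [[-0.453, 0.891, 0.0], [0.891, 0.453, 0.0], [0.0, 0.0, -1.0]]
ft_force: [1.4, 0.2, 0.1]
grip_width: 1.0
```

```bash
python3 - <<'E'
from h import *
st(); rows([bar(117,93,dy=180)])
# bar pixels: sample top image along candidate bar angles (arm may hide)
f=grab_frame("scene"); save(f,"scene7",(235,120,325,220),6)
K=lambda P:((proj(f,P)-[235,120]+.5)*6).round(1)
for turn in(155,160,165,170,175):
  a=np.radians(VY-turn); u=np.array([np.cos(a),np.sin(a)])
  print(turn,[K([*(VP+s*60*u),115-8*turn/360])[0].tolist() for s in(1,-1)], [K([*(VP+s*60*u),123-8*turn/360])[0].tolist() for s in(1,-1)])
print("hub",K([*VP,130-3.7])[0],K([*VP,138-3.7])[0])
E
```

```text
t 24.15 P [500.2 169.7 129.9] vise [-38.5 -10.1] yang 27.0 F [1.4 0.2 0.1] M [-0.02  0.03 -0.01] g 1.0 j [  6.   9. 103.   0.  68. -21.]
[[0.2, -0.1, 70.9]]
[[0.0, -0.0, -0.0]]
155 [[180.0, 276.5], [215.5, 393.8]] [[180.1, 266.7], [215.7, 383.9]]
160 [[187.9, 276.0], [207.0, 394.7]] [[188.1, 266.2], [207.2, 384.7]]
165 [[195.9, 275.9], [198.5, 395.0]] [[196.1, 266.1], [198.7, 385.1]]
170 [[203.9, 276.2], [190.0, 394.9]] [[204.1, 266.5], [190.1, 385.0]]
175 [[211.8, 277.0], [181.5, 394.3]] [[212.0, 267.2], [181.6, 384.4]]
hub [197.5 315. ] [197.7 304.9]
```

View pics/scene7.png

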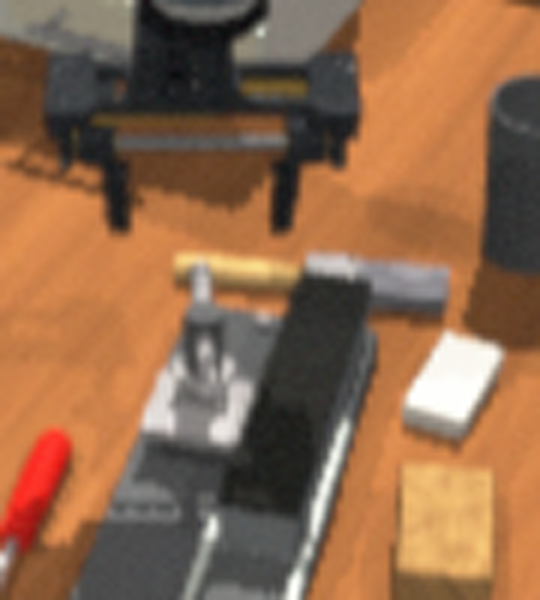

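In scene7 the far ball end is at (199,268), about 10 px (8 mm) lower than before, so the screw has dropped into the thread. The turn reads about 162° and the pad is still flush. I'll descend and continue forward.

Call:
carry_out:
  translation:
    - [0,0,25]
    - [0,0,50]
    - [0,0,70]
    - [0,0,70]
    - [0,0,70]
    - [0,0,70]
    - [0,0,70]
    - [0,0,70]
    - [0,0,70]
    - [0,0,70]
  rot:
    - [0,0,0]
    - [0,0,0]
    - [0,0,0]
    - [0,0,0]
    - [0,0,0]
    - [0,0,0]
    - [0,0,0]
    - [0,0,0]
    - [0,0,0]
    - [0,0,0]
  fingers: [0,0,180,180,180,180,180,180,180,180]

```text
clock: 25.2
ee_pos: [500.8, 169.9, 60.9]
ee_rot: [[-0.448, 0.894, 0.001], [0.894, 0.448, 0.0], [-0.0, 0.001, -1.0]]
ft_force: [-0.1, -0.4, -1.0]
grip_width: 0.306
```

```bash
python3 - <<'E'
from h import *
st(); rows([bar(117-d,93,dy=180) for d in np.arange(1,13)*8])
E
```

```text
t 25.2 P [500.8 169.9  60.9] vise [-38.6  -9.5] yang 26.6 F [-0.1 -0.4 -1. ] M [-0.04  0.05  0.02] g 0.306 j [  6.  15. 105.   0.  60. -21.]
[[-0.1, 4.9, 1.9], [-1.2, 10.3, 1.9], [-3.0, 15.6, 1.9], [-5.6, 20.5, 1.9], [-8.9, 25.1, 1.9], [-12.7, 29.1, 1.9], [-17.1, 32.6, 1.9], [-21.9, 35.4, 1.9], [-27.1, 37.5, 2.0], [-32.5, 38.9, 2.0], [-38.0, 39.5, 2.0], [-43.6, 39.4, 2.0]]
[[0.1, 0.0, 7.6], [0.1, -0.0, 15.6], [0.1, -0.0, 23.6], [0.1, -0.0, 31.6], [0.1, -0.0, 39.6], [0.1, -0.0, 47.6], [0.1, -0.0, 55.6], [0.1, -0.0, 63.6], [0.1, -0.0, 71.6], [0.1, -0.0, 79.6], [0.1, -0.0, 87.6], [0.1, -0.1, 95.6]]
```

Call:
carry_out:
  translation:
    - [-0.1,4.9,1]
    - [-1.2,10.3,2]
    - [-3,15.6,2]
    - [-5.6,20.5,2]
    - [-8.9,25.1,2]
    - [-12.7,29.1,2]
    - [-17.1,32.6,2]
    - [-21.9,35.4,2]
    - [-27.1,37.5,2]
    - [-32.5,38.9,2]
    - [-38,39.5,2]
    - [-43.6,39.4,2]
  rot:
    - [0,0,7.6]
    - [0,0,15.6]
    - [0,0,23.6]
    - [0,0,31.6]
    - [0,0,39.6]
    - [0,0,47.6]
    - [0,0,55.6]
    - [0,0,63.6]
    - [0,0,71.6]
    - [0,0,79.6]
    - [0,0,87.6]
    - [0,0,95.6]
  fingers: [180,180,180,180,180,180,180,180,180,180,180,180]

```text
clock: 26.4
ee_pos: [554.6, 148.9, 58.0]
ee_rot: [[0.936, 0.353, -0.001], [0.353, -0.936, 0.001], [-0.001, -0.001, -1.0]]
ft_force: [-0.9, 2.3, -1.8]
grip_width: 0.295
```

```bash
python3 - <<'E'
from h import *
st(); rows([bar(21-d,93,dy=180) for d in np.arange(1,12)*8])
E
```

```text
t 26.4 P [554.6 148.9  58. ] vise [-6.7 38.7] yang -69.3 F [-0.9  2.3 -1.8] M [0.27 0.35 0.02] g 0.295 j [ 3. 20. 98.  0. 62. 72.]
[[0.4, 6.3, -1.0], [-0.8, 11.7, -1.0], [-2.7, 17.0, -1.0], [-5.3, 21.9, -1.0], [-8.5, 26.5, -1.0], [-12.4, 30.5, -1.0], [-16.7, 33.9, -1.0], [-21.6, 36.8, -1.0], [-26.7, 38.9, -1.0], [-32.1, 40.3, -1.0], [-37.7, 40.9, -1.0]]
[[-0.1, 0.0, 7.7], [-0.1, 0.0, 15.7], [-0.1, 0.0, 23.7], [-0.1, 0.1, 31.7], [-0.1, 0.1, 39.7], [-0.1, 0.1, 47.7], [-0.1, 0.1, 55.7], [-0.1, 0.1, 63.7], [-0.0, 0.1, 71.7], [-0.0, 0.1, 79.7], [-0.0, 0.1, 87.7]]
```

Call:
carry_out:
  translation:
    - [0.4,6.3,0]
    - [-0.8,11.7,0]
    - [-2.7,17,0]
    - [-5.3,21.9,0]
    - [-8.5,26.5,0]
    - [-12.4,30.5,0]
    - [-16.7,33.9,0]
    - [-21.6,36.8,0]
    - [-26.7,38.9,0]
    - [-32.1,40.3,0]
    - [-37.7,40.9,0]
    - [-37.7,40.9,0]
  rot:
    - [0,0,7.7]
    - [0,0,15.7]
    - [0,0,23.7]
    - [0,0,31.7]
    - [0,0,39.7]
    - [0,0,47.7]
    - [0,0,55.7]
    - [0,0,63.7]
    - [0,0,71.7]
    - [0,0,79.7]
    - [0,0,87.7]
    - [0,0,87.7]
  fingers: [180,180,180,180,180,180,180,180,180,180,180,180]

```text
clock: 27.6
ee_pos: [534.3, 96.8, 58.5]
ee_rot: [[0.394, -0.919, 0.0], [-0.919, -0.394, 0.0], [-0.0, -0.0, -1.0]]
ft_force: [-0.4, -0.5, -0.1]
grip_width: 0.296
```

```bash
python3 - <<'E'
from h import *
st(); rows([bar(-67,93,dy=180)])
E
```

```text
t 27.6 P [534.3  96.8  58.5] vise [40.   7.9] yang -156.8 F [-0.4 -0.5 -0.1] M [0.06 0.11 0.05] g 0.296 j [ -2.  17. 103.   0.  60. 154.]
[[-0.7, 0.2, -0.5]]
[[-0.0, 0.0, 0.2]]
```

It passed the crossed-bind angle freely. Now I'll grip the bar.

Call:
carry_out:
  translation:
    - [-0.7,0.2,1]
    - [-0.7,0.2,2]
    - [-0.7,0.2,2]
    - [-0.7,0.2,2]
    - [-0.7,0.2,2]
    - [-0.7,0.2,2]
    - [-0.7,0.2,2]
    - [-0.7,0.2,2]
    - [-0.7,0.2,2]
    - [-0.7,0.2,2]
  rot:
    - [0,0,0]
    - [0,0,0]
    - [0,0,0]
    - [0,0,0]
    - [0,0,0]
    - [0,0,0]
    - [0,0,0]
    - [0,0,0]
    - [0,0,0]
    - [0,0,0]
  fingers: [200,220,255,255,255,255,255,255,255,255]
  force: 15

```text
clock: 28.6
ee_pos: [535.2, 97.3, 57.1]
ee_rot: [[0.396, -0.918, 0.002], [-0.918, -0.396, 0.0], [0.001, -0.002, -1.0]]
ft_force: [4.6, -1.3, 6.3]
grip_width: 0.126
```

```bash
python3 - <<'E'
from h import *
st(); rows([bar(-67-d,91,dy=180) for d in(3,6,9,10.8,11.8)])
E
```

```text
t 28.6 P [535.2  97.3  57.1] vise [39.7  8.9] yang -156.7 F [ 4.6 -1.3  6.3] M [-0.01 -0.69 -0.16] g 0.126 j [ -2.  17. 103.   0.  60. 154.]
[[-0.7, 3.3, 0.1], [-0.9, 5.4, 0.1], [-1.2, 7.5, 0.1], [-1.4, 8.7, 0.1], [-1.6, 9.4, 0.1]]
[[-0.1, -0.0, 3.3], [-0.1, -0.0, 6.3], [-0.1, -0.0, 9.3], [-0.1, -0.0, 11.1], [-0.1, -0.0, 12.1]]
```

Call:
carry_out:
  translation:
    - [-0.4,2,0.1]
    - [-0.6,4,0.1]
    - [-0.8,6,0.2]
    - [-1,8,0.3]
    - [-1.2,9,0.3]
    - [-1.2,9,0.3]
    - [-1.2,9,0.3]
    - [-1.2,9,0.3]
  rot:
    - [0,0,2.5]
    - [0,0,5]
    - [0,0,7.5]
    - [0,0,10]
    - [0,0,11.6]
    - [0,0,11.6]
    - [0,0,11.6]
    - [0,0,11.6]
  fingers: [255,255,255,255,255,255,255,255]

```text
clock: 29.4
ee_pos: [526.6, 94.9, 56.8]
ee_rot: [[0.203, -0.979, 0.003], [-0.979, -0.203, 0.0], [0.0, -0.003, -1.0]]
ft_force: [5.4, -0.5, 4.8]
grip_width: 0.126
```

```bash
python3 - <<'E'
from h import *
import pickle
st(); f=grab_frame("scene"); t=grab_frame("top"); t0=pickle.load(open("top.pkl","rb")); f0=pickle.load(open("scene.pkl","rb"))
# bystander check: colour centroid shift between first and present picture (top)
for n,(x0,y0,x1,y1) in dict(wax=(140,145,180,172),cork=(188,125,232,160),driver=(210,210,285,240),brush=(120,165,155,240),jar=(360,155,398,188),tumbler=(70,138,115,178),scraper=(375,198,418,252)).items():
    a,b=[cv2.cvtColor(q["pixels"],cv2.COLOR_RGB2GRAY)[y0:y1,x0:x1].astype(np.float32) for q in(t0,t)]
    print(n,"mean diff",np.abs(a-b).mean().round(1),"shift",np.round(cv2.phaseCorrelate(a,b)[0],2))
E
```

```text
t 29.4 P [526.6  94.9  56.8] vise [40.2 -0.1] yang -168.3 F [ 5.4 -0.5  4.8] M [ 0.1  -0.76 -0.15] g 0.126 j [ -3.  16. 104.   0.  60. 166.]
wax mean diff 8.5 shift [0.   0.61]
cork mean diff 6.8 shift [ 0.62 -0.08]
driver mean diff 15.0 shift [-3.35 -3.32]
brush mean diff 8.2 shift [0.05 0.5 ]
jar mean diff 6.6 shift [0.   0.02]
tumbler mean diff 5.0 shift [ 0.49 -0.01]
scraper mean diff 6.8 shift [0.46 0.11]
```

The turn reads 360° and the bar is gripped. I'll ease the small side and vertical grip strain, then do a last check.

Call:
carry_out:
  translation:
    - [0,-0.5,-0.4]
    - [0,-0.5,-0.4]
    - [0,-0.5,-0.4]
  rot:
    - [0,0,0]
    - [0,0,0]
    - [0,0,0]
  fingers: [255,255,255]

```text
clock: 29.8
ee_pos: [526.6, 94.9, 56.9]
ee_rot: [[0.203, -0.979, 0.002], [-0.979, -0.203, 0.0], [0.0, -0.002, -1.0]]
ft_force: [4.7, -0.9, 4.4]
grip_width: 0.129
```

```bash
python3 - <<'E'
from h import *
import pickle
st(); f=grab_frame("scene"); f0=pickle.load(open("scene.pkl","rb")); s6=pickle.load(open("s6.pkl","rb"))
for q in(f0,f):
    c=q["pixels"].astype(int); m=(c[...,0]>150)&(c[...,1]<60)&(c[...,2]<60); m[:,:200]=0; m[:,255:]=0; yx=np.argwhere(m); print("driver red px",len(yx),yx.mean(0).round(2))
g=[cv2.cvtColor(q["pixels"],cv2.COLOR_RGB2GRAY)[200:245,265:300].astype(np.float32) for q in(f0,s6,f)]
print("pad end region diff vs start",np.abs(g[2]-g[0]).mean().round(1),"vs mid-job (flush)",np.abs(g[2]-g[1]).mean().round(1),"shift",cv2.phaseCorrelate(g[1],g[2]))
E
```

```text
t 29.8 P [526.6  94.9  56.9] vise [40.2 -0.1] yang -168.3 F [ 4.7 -0.9  4.4] M [-0.06 -0.73 -0.17] g 0.129 j [ -3.  16. 104.   0.  60. 166.]
driver red px 101 [200.8  240.63]
driver red px 98 [200.86 240.67]
pad end region diff vs start 17.7 vs mid-job (flush) 2.9 shift ((-0.3254255414647602, 0.629575710367849), 0.895228499542048)
```

The driver hasn't moved, the pad end is unchanged since it went flush, and the grip is holding. Handing in.

```bash
python3 -c "
from h import *
print(r.sign_off())"
```

```text
the job is handed in; nothing more can be done
None
```

I handed the job in at about 30 s of the 72 s allowed. The pad is against the fixed pad, the screw is one turn into its thread, and the gripper is closed on the T-handle. `r.sign_off()` gave no verdict.

**What I did**
- **Pad:** I pushed it until it stalled and the force rose to 9.4 N. The picture showed no gap and the fork round the screw.
- **Backward:** I turned the handle back in a loose straddle, past the drop, to an estimated −25°.
- **Forward:** I turned it on to about 360°, with one regrip, then closed the gripper on the bar at 15 N.

**Last checks**
- **Drop into the thread:** I saw no clear sign of it in the forces. A later picture showed the bar about 8 mm lower than in the crossed position, and it turned past the angle where it would have bound if crossed.
- **Screw angle:** the tool reads 360.5° by its orientation and 360° by its position. I trust this to about 1.5°.
- **Grip:** the opening reads 11 mm on the 12 mm bar. A steady strain of about 5 N sideways and 4 N upward remains; easing the pose hardly reduced it.
- **Pad still flush:** the pad-end area of the image barely changed after the pad went flush. I did not view a picture after the final grip.
- **Other things on the bench:** the driver sits where it was in the scene camera. The top camera suggested it had shifted, probably because the arm hides part of it. The others showed shifts under 1 pixel.

**TCP reading:** the fingertips turned out to be 34 mm higher than the reported TCP. My first push therefore passed over the pad without moving it. I measured the offset by touching the pad's rubber top and corrected for it from then on.

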